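# Ready the drying chest for handle blanks

## Task

The handle blanks in the drying chest have toppled against the heater cover and one more still lies on the bench: get them all, that one too, standing upright on end on the chest's floor so that warm air can get round them. Then press down the knee of the locked lid stay to break it, lower the lid gently until it is fully shut, turn the dial's pointer to the long mark and last of all press the start button and let go. Leave the hand plane where it lies.

Things in the scene. Friction and masses are not known exactly. Their poses are not given: they have to be found in the camera images.
- chest: Open plywood drying chest, fixed. Origin: centre of its underside, on the bench; x points to the hinge side (about world +y, the left), y along the hinge towards the robot (about world -x), z up. Outside 213 (x) x 278 (y) mm, walls 9 mm, rim 142 mm above the bench; floor 12 mm thick; inside 195 x 260 mm, 130 mm deep.
- heater_edge (a point): Middle of the top front edge of the heater cover: a fixed sheet-metal box inside the chest along its +x wall over the full width, 62 mm high above the chest floor and 65 mm deep. This edge is at chest x +32 mm, 74 mm above the bench, and runs along chest y. The free floor is chest x from -97 to +32 mm.
- chest_floor (a point): Centre of the chest's inner floor surface, 12 mm above the bench (chest x 0, y 0).
- blank1: Straight square wooden handle blank, 30 x 30 x 120 mm, about 80 g; one of four alike (None if absent). Origin: centre of one end; z along its length to the other end. At the start this end is on the chest floor, the other up on the heater cover's edge, z about 40 degrees above level towards chest +x; blanks side by side some 72 mm apart. Either end may be up.
- blank2: Straight square wooden handle blank, 30 x 30 x 120 mm, about 80 g; one of four alike (None if absent). Origin: centre of one end; z along its length to the other end. At the start this end is on the chest floor, the other up on the heater cover's edge, z about 40 degrees above level towards chest +x; blanks side by side some 72 mm apart. Either end may be up.
- blank3: Straight square wooden handle blank, 30 x 30 x 120 mm, about 80 g; one of four alike (None if absent). Origin: centre of one end; z along its length to the other end. At the start this end is on the chest floor, the other up on the heater cover's edge, z about 40 degrees above level towards chest +x; blanks side by side some 72 mm apart. Either end may be up.
- blank4: A fourth blank like the others, 30 x 30 x 120 mm, about 80 g, lying flat on the bench to the right of the chest at the start; it goes into a free place in the chest. Origin: centre of one end; z along its length to the other end.
- blank1_mid (a point): Middle of blank1, 60 mm from each end; 60 mm above the floor (72 mm above the bench) when the blank stands.
- blank2_mid (a point): Middle of blank2, 60 mm from each end; 60 mm above the floor (72 mm above the bench) when the blank stands.
- blank3_mid (a point): Middle of blank3, 60 mm from each end; 60 mm above the floor (72 mm above the bench) when the blank stands.
- blank4_mid (a point): Middle of blank4, 60 mm from each end; 60 mm above the floor (72 mm above the bench) when the blank stands.
- lid (a joint): Lid angle: 0 as found, standing open (92 degrees from shut); grows as it is lowered; 1.605 fully shut. Plywood, 216 mm from hinge to free edge, 278 mm wide, 9 mm thick, 0.4 kg. Stiff hinge (0.6 N m of friction): it stays at any angle, but cannot be lowered while the stay is locked. Open, its outer face looks to the left, away from the chest.
- lid_hinge (a point): Middle of the lid's hinge axis, at the top of the chest's +x (left) side, 142 mm above the bench; the axis runs along chest y. The lid's inner face passes through it; its outer face lies 9 mm farther out.
- lid_edge (a point): Point on the lid's outer face, 200 mm from the hinge axis (16 mm from the free edge), in the middle of its width. On that face, 185 mm from the hinge and centred, is a 100 mm long steel bar handle parallel to the hinge, standing 31 mm off.
- stay_knee (a joint): Knee of the folding steel stay outside the chest's far (-y) end: two 95 mm links from the end wall to the lid's end edge. 0 locked (knee 5 mm above the straight line, on its stop); grows as the knee is pressed down; 0.12 straight, about 0.5 with the stud 25 mm lower. Stiff: needs 3 to 10 N on the stud, stays where left, and folds on down beside the chest as the lid is lowered.
- knee_stud (a point): Middle of the round stud (18 mm diameter, 30 mm long, along chest y) that sticks out at the stay's knee, on the stud's axis; press it straight down here. It starts 18 mm out from the chest's end wall; this point is 36 mm out.
- controller: Grey temperature controller box (1.5 kg) standing loose on the bench to the left of the chest beyond the lid: 200 mm (x) by 120 mm (y), top 65 mm above the bench. Origin: centre of its underside. The dial is on its top near its -x end, the start button near its +x end, 113 mm apart.
- dial (a joint): Dial angle: 0 has the pointer along the controller's -x; grows clockwise seen from above, range 0 to 3.3; the long mark is at 1.5. Friction 0.04 N m, stays where it is left.
- dial_grip (a point): On the dial's vertical axis at the height to grip it (99 mm above the bench). The black grip bar is 46 mm long (along the pointer line), 14 mm wide, from 79 to 109 mm above the bench, on a round skirt 56 mm across; a white line on bar and skirt marks the pointer's end.
- dial_pointer (a point): Tip of the dial's pointer, 30 mm from the axis.
- dial_mark (a point): The point 30 mm from the dial's axis in line with the long, thick black mark on the white scale; the other marks are short and thin.
- start (a joint): Travel of the start button, 0 released, 0.006 fully down; springs back. About 5 N presses it home.
- start_top (a point): Centre of the top of the black round start button (30 mm across), 83 mm above the bench at rest.
- plane: Metal jack plane, 240 x 60 mm, 110 mm high, lying on the bench to the right, farther off than the fourth blank; leave alone. Origin: centre of its underside.
There are look-alikes about, which are no part of the job. Leave any black, blue or green look-alike of the blank2 alone.

How it is judged:
By the outcome, as a careful person would: the job done as asked, in the order asked, and still so for the second after the job is handed in, with the robot touching nothing.
Of blank1, blank2, blank3 only 1 to 2 are there at a start; the rules pass over those that are not, and their reading is None.
At some moment in a run one of controller may be knocked a few centimetres aside while the robot is not near it.
Once in a run the grip may slacken for a moment while it holds something.
It also fails if it takes over 200 s, if anything falls off the work surface, if the arm or the gripper's body presses on something with over 40 N, if the wrist force passes 120 N, or if a joint passes its speed limit or range.

## Robot

A 6-joint arm with a two-finger parallel gripper is mounted at the origin on the work surface. World frame = base frame: x ahead of the robot, y to its left, z up, the work surface at z = 0. Lengths are in m, angles in degrees, forces in N, time in s.
With the tool pointing down it reaches from about 0.3 to 0.75 m from the base axis. Payload 8.5 kg.
Tool frame: the origin (TCP) lies midway between the tips of the shut fingers; the grasp point (between the pads) lies 19 mm behind it (env.hold_point_z is the distance from the TCP to the grasp point, in m); z points along the fingers, y is the line along which they close (so a half turn about z gives the same grasp; the last joint's range is limited). The gripper opens to 85 mm and grips with 20 to 120 N. Pads are 22 mm wide; open, the fingers measure 114 mm over their backs; the gripper's body (76 mm by 85 mm) begins 54 mm behind the grasp point. The pads swing forward as they close: fully open they stand 13 mm farther back than shut.
Start: joints at [-76.851, 21.807, 74.336, -0, 83.858, -12.336], TCP at [0.237, -0.496, 0.231] pointing down, gripper open.
Joint ranges: [-178.18, 178.18], [-50.72, 133.34], [12.68, 142.11], [-81.47, 261.47], [9.98, 163.14], [-165.26, 165.26]. Speed limits (degrees/s): [136.94, 136.94, 180, 180, 180, 180].

## Interface

Orientations are given as a 3x3 rotation matrix whose columns are the frame's x, y, z axes.
In Python, from rig import observe, get_image, camera_info, env gives the robot as it stands.
- The arm moves only by the tool drive_tool, never from a script. Its arguments are lists of equal length, an entry for each row: "offset": the shift along the tool's x, y, z in units of 40 mm (1.0 is 40 mm), a list of three; "turn": the turn, a rotation vector about the tool's x, y, z in units of 6 degrees (1.0 is 6 degrees), a list of three; "hand": the opening, from 0 (shut) to 1 (fully open). A call has exactly 10 rows; each row shifts and turns the commanded pose from where the row before left it, along the tool's axes as they then stand; what a row does not reach is not made up. A row lasts 1/8 s, in which the tool goes at most 62.5 mm and 10.7 degrees, less where a joint would pass 70% of its speed; a pose out of reach is approached as far as the arm can. A call is refused whole if a number of a shift passes 1 or a number of a turn 1, either way. A call with a gripper value outside its range is refused whole. The fingers move at their own pace and stop on an object; "newtons" is the grip in N (left out, the last holds). Time passes only in rows, so rows that do not move let the fingers close, or fill a call up. It gives the time, the measured TCP pose, the force, the opening and the grip force at its end, in the units of the state.
- observe(): the state, without advancing time (a new reading comes with each control period).
- get_image(name): name is "side" or "top"; returns the picture (480x640x3 uint8, blue, green, red); there is no depth.
- camera_info(name): a dict with "fx", "fy", "cx", "cy" (pixels), "world_to_cam" (4x4, takes a point from world to camera coordinates). Camera axes: x right, y down, z forward; pixel columns grow to the right and rows downward; lengths in m; the calibration is good to about 2 mm. A picture is of the moment at which its call begins. camera_info takes no time and is no camera call.
- env.close_job(): hands the job in; it is judged then, once.
The state is a dict: "time_s": time; "q": joint angles; "qvel": joint speeds; "joint_efforts": joint torques, N m; "position": TCP position; "tool_rot": TCP orientation; "ft_force": force on the tool from outside, world axes, zero at the start; "wrist_torque": the same for the moment, N m; "grip_width": finger opening in m; "gripper_force": force on a finger pad.
Only numpy, scipy, OpenCV 4.12 (cv2) and the standard library are available. Lean on these libraries where they do the work, as an engineer would, in place of code of your own. Each camera call takes 0.05 s, during which the arm holds its last target. There are 200 camera calls.

## Working session

There is one attempt and no reset: what is moved stays moved. The work goes in short steps, Python scripts to look and compute and a tool call to move; the robot and the scene stay as the last step left them, time stands still between calls to the robot, and variables do not carry over. Pictures are saved under pics/ and viewed, at most 14 in all, crops included, and the job is handed in when it is done.

Besides the shell and the picture viewer there is one more tool, called after "Call:" as a command line: name --argument value ..., lists and objects as JSON in quotes. drive_tool: Moves the arm, as the interface text tells. Its arguments: {"type":"object","properties":{"offset":{"type":"array"},"turn":{"type":"array"},"hand":{"type":"array"},"newtons":{"type":"number"}},"required":["offset","turn","hand"]}

```bash
ls; mkdir -p pics; cat > h.py <<'E'
import numpy as np, cv2
from rig import observe, get_image, camera_info, env
def snap(n,f,crop=None,s=1):
    im=get_image(n)
    cv2.imwrite('pics/full_'+f,im)
    if crop: x0,y0,x1,y1=crop; im=cv2.resize(im[y0:y1,x0:x1],None,fx=s,fy=s,interpolation=cv2.INTER_CUBIC)
    cv2.imwrite('pics/'+f,im)
def proj(n,p):
    c=camera_info(n);T=np.array(c['world_to_cam']);q=T[:3,:3]@np.array(p)+T[:3,3]
    return np.round([c['fx']*q[0]/q[2]+c['cx'],c['fy']*q[1]/q[2]+c['cy']],1)
def ray(n,u,v):
    c=camera_info(n);T=np.array(c['world_to_cam']);R=T[:3,:3];o=-R.T@T[:3,3]
    d=R.T@np.array([(u-c['cx'])/c['fx'],(v-c['cy'])/c['fy'],1]);return o,d
def atz(n,u,v,z):
    o,d=ray(n,u,v);return np.round(o+d*(z-o[2])/d[2],4)
E
python3 - <<'E'
from h import *
snap('top','t1.png');snap('side','s1.png')
for n in('top','side'):
    o,d=ray(n,320,240);print(n,o,d)
s=observe();print(s)
print(env.hold_point_z)
E
```

```text
pics
top [0.38029897 0.00637094 1.34114483] [ 0.15179285  0.04864909 -0.98741251]
side [1.0156766  0.66413394 1.30185076] [-0.34867681 -0.45371245 -0.82050934]
{'time_s': 0.1, 'q': array([-7.68519114e+01,  2.18355384e+01,  7.43784763e+01,  9.87982964e-04,
        8.38566346e+01, -1.23347001e+01]), 'qvel': array([ 0.04779989, -0.06671281, -0.16087004,  0.02382414, -0.01965961,
        0.03425151]), 'joint_efforts': array([ 3.38194863e-03, -4.49217975e+01, -2.31656760e+01, -1.61786147e-04,
        3.68424371e-03,  1.80672066e-05]), 'position': array([ 0.23658463, -0.49623638,  0.23079982]), 'tool_rot': array([[ 9.02715402e-01,  4.30238113e-01, -2.63788302e-04],
       [ 4.30238102e-01, -9.02714642e-01,  1.20463931e-03],
       [ 2.80156179e-04, -1.20093823e-03, -9.99999240e-01]]), 'ft_force': array([-0.00335341, -0.4848686 ,  0.50831157]), 'wrist_torque': array([-0.0472565 , -0.03968442, -0.00467458]), 'gripper_force': 0.0, 'grip_width': 0.08530811956790162}
0.0187
```

View pics/t1.png

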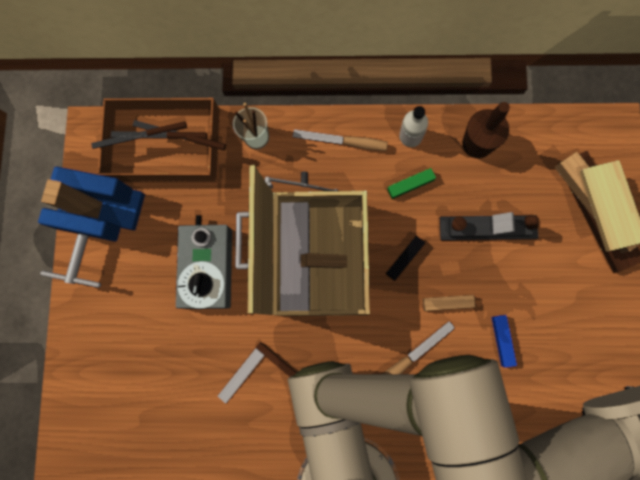

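View pics/s1.png

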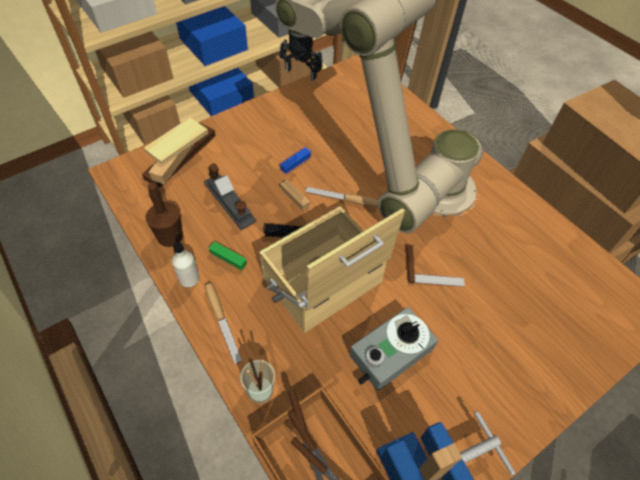

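The top picture has the chest at about (310,253), a blank leaning inside it at (323,261), blank4 on the bench at (451,303), the controller at (203,267) and the stay at about (300,183). I'll enlarge the top view.

```bash
python3 - <<'E'
from h import *
im=cv2.imread('pics/full_t1.png')
a=cv2.convertScaleAbs(cv2.resize(im[150:330,165:375],None,fx=3.6,fy=3.3,interpolation=cv2.INTER_CUBIC),alpha=1.6,beta=15)
cv2.imwrite('pics/c1.png',a)
s=cv2.imread('pics/full_s1.png')
b=cv2.convertScaleAbs(cv2.resize(s[170:390,240:450],None,fx=2.7,fy=2.7,interpolation=cv2.INTER_CUBIC),alpha=1.4,beta=15)
cv2.imwrite('pics/c2.png',b)
for n,u,v,z in [('top',425,299,.03),('top',475,297,.03),('top',480,310,.03),('top',426,312,.03),('top',366,193,.142),('top',369,312,.142),('top',276,313,.142),('top',274,193,.142)]: print(u,v,atz(n,u,v,z))
E
```

```text
425 299 [ 0.4388 -0.1826  0.03  ]
475 297 [ 0.4441 -0.3019  0.03  ]
480 310 [ 0.4133 -0.3125  0.03  ]
426 312 [ 0.4079 -0.1843  0.03  ]
366 193 [ 0.6729 -0.0384  0.142 ]
369 312 [ 0.4049 -0.0435  0.142 ]
276 313 [0.4017 0.1612 0.142 ]
274 193 [0.6733 0.1717 0.142 ]
```

View pics/c1.png

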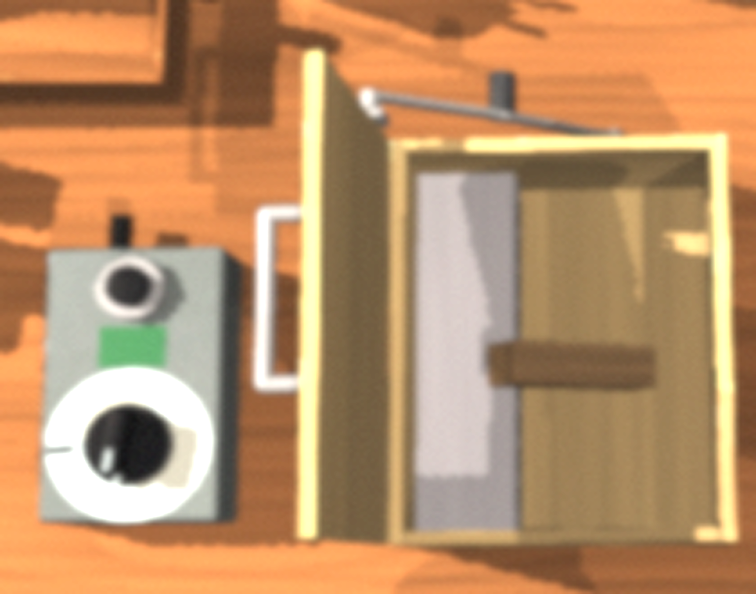

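View pics/c2.png

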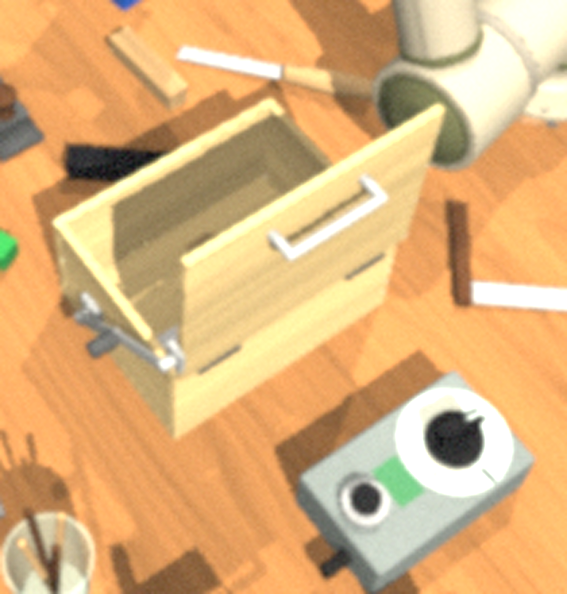

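One blank (in shadow) leans in the chest: its upper end is at crop (490,363) and its lower end at (655,368). The stay's stud is at crop (502,90). The dial's long mark points left at (57,450), and the white pointer is at lower left (108,462). Next I'll fit the poses.

```bash
cat > fit.py <<'E'
from h import *
from scipy.optimize import least_squares
def cw(p,P):  # chest->world ; p=(x,y,yaw of chest x axis)
    c,s=np.cos(p[2]),np.sin(p[2]); x,y,z=P
    return [p[0]+c*x-s*y,p[1]+s*x+c*y,z]
t=lambda x,y:(165+x/3.6,150+y/3.3)
s=lambda x,y:(240+x/2.7,170+y/2.7)
obs=[('top',t(727,135),(-.1065,-.139,.142)),('top',t(738,541),(-.1065,.139,.142)),('top',t(710,152),(-.0975,-.13,.142)),('top',t(717,530),(-.0975,.13,.142)),
('top',t(408,152),(.0975,-.13,.142)),('top',t(405,531),(.0975,.13,.142)),('top',t(519,172),(.032,-.13,.074)),('top',t(519,528),(.032,.13,.074)),
('side',s(56,222),(-.1065,-.139,.142)),('side',s(275,101),(-.1065,.139,.142)),('side',s(178,437),(.1065,-.139,0))]
f=lambda p:np.concatenate([proj(n,cw(p,P))-np.array(q) for n,q,P in obs])
r=least_squares(f,[.54,.065,np.pi/2])
E
python3 - <<'E'
from fit import *
print(r.x[:2],np.degrees(r.x[2]));print(f(r.x).reshape(-1,2).round(1).tolist())
def wc(P):
    d=np.array(P[:2])-r.x[:2];c,s_=np.cos(r.x[2]),np.sin(r.x[2]);return [round(v*1e3) for v in (c*d[0]+s_*d[1],-s_*d[0]+c*d[1],P[2])]
for z,x,y in[(.112,487,363),(.100,508,365),(.035,655,368),(.012,655,388)]: print('blankA',z,wc(atz('top',*t(x,y),z)))
# model blank projection
for yy in(.0,.01,.02,.03):
  print(yy,[((proj('top',cw(r.x,P))-[165,150])*[3.6,3.3]).round().tolist() for P in[(-.0516,yy,.0235),(.0403,yy,.1006),(.0306,yy,.112)]])
# stud triangulation
def tri(a,b):
    o1,d1=ray('top',*a);o2,d2=ray('side',*b);A=np.stack([d1,-d2],1);k=np.linalg.lstsq(A,o2-o1,rcond=None)[0];p,q=o1+k[0]*d1,o2+k[1]*d2;return (p+q)/2,np.linalg.norm(p-q)
m,e=tri(t(502,75),s(92,352));print('stud tip',m,e,wc(m))
m,e=tri(t(490,208),s(0,0)) if 0 else (0,0)
for n,a in(('btn',(128,287)),):
  print(n,tri(t(*a),s(367,497)))
print('dialtop',tri(t(125,442),s(452,438)))
print('ctrl corners',[atz('top',*t(*a),.065) for a in((48,250),(222,250),(214,520),(42,519))])
for u,v in((425,299),(474,297),(479.5,310),(426.5,312)):print('b4',atz('top',u,v,.02))
E
```

```text
[0.54  0.065] 90.0
[[0.5, -0.5], [-1.9, -0.1], [1.2, -1.8], [-0.3, -1.0], [-0.3, -1.7], [-2.0, -1.7], [-0.6, -1.1], [-1.9, 0.1], [-1.1, -1.8], [-0.5, -1.7], [-2.4, 0.5]]
blankA 0.112 [47, 17, 112]
blankA 0.1 [34, 17, 100]
blankA 0.035 [-60, 12, 35]
blankA 0.012 [-60, 24, 12]
0.0 [[642.0, 354.0], [499.0, 341.0], [513.0, 339.0]]
0.01 [[642.0, 367.0], [499.0, 355.0], [513.0, 353.0]]
0.02 [[642.0, 381.0], [499.0, 369.0], [512.0, 367.0]]
0.03 [[642.0, 394.0], [498.0, 383.0], [512.0, 381.0]]
stud tip [0.72481329 0.10365166 0.12859226] 6.709925520907448e-06 [39, -185, 129]
btn (array([0.58160738, 0.35358128, 0.07915243]), np.float64(0.0007857735039314435))
dialtop (array([0.47141972, 0.35198434, 0.06996926]), np.float64(0.0037037047672046452))
ctrl corners [array([0.6111, 0.4133, 0.065 ]), array([0.6111, 0.2954, 0.065 ]), array([0.4151, 0.2934, 0.065 ]), array([0.4152, 0.4072, 0.065 ])]
b4 [ 0.4393 -0.184   0.02  ]
b4 [ 0.4446 -0.3018  0.02  ]
b4 [ 0.4136 -0.3138  0.02  ]
b4 [ 0.4081 -0.1869  0.02  ]
```

```bash
sed -i "s/return np.round(\[c\['fx'\]\(.*\)\],1)/return np.array([c['fx']\1])/" h.py; grep -n "c\['fx'\]\*q" h.py; cat >> fit.py <<'E'
C=r.x
def wc(P):
    d=np.array(P[:2])-C[:2];c,s_=np.cos(C[2]),np.sin(C[2]);return [round(v*1e3) for v in (c*d[0]+s_*d[1],-s_*d[0]+c*d[1],P[2])]
def tri(a,b):
    o1,d1=ray('top',*a);o2,d2=ray('side',*b);A=np.stack([d1,-d2],1);k=np.linalg.lstsq(A,o2-o1,rcond=None)[0];p,q=o1+k[0]*d1,o2+k[1]*d2;return (p+q)/2,np.linalg.norm(p-q)
E
python3 - <<'E'
from fit import *
print(C[:2],np.degrees(C[2]));print(f(C).reshape(-1,2).round(1).tolist())
for z,x,y in[(.112,487,363),(.100,508,365),(.035,655,368),(.012,655,388)]: print('blankA',z,wc(atz('top',*t(x,y),z)))
for yy in(.0,.01,.02):
  print(yy,[((proj('top',cw(C,P))-[165,150])*[3.6,3.3]).round().tolist() for P in[(-.0516,yy,.0235),(.0403,yy,.1006),(.0306,yy,.112)]])
m,e=tri(t(502,75),s(92,352));print('stud tip',m,e,wc(m))
m,e=tri(t(372,97),s(172,352));print('lid end pivot',m,e,wc(m))
o=observe();hp=o['position']
E
```

```text
10:    return np.array([c['fx']*q[0]/q[2]+c['cx'],c['fy']*q[1]/q[2]+c['cy']])
[0.53748634 0.06439798] 90.80051820906435
[[-0.2, -0.1], [-0.8, 0.3], [0.7, -1.3], [0.9, -0.4], [-0.9, 0.0], [-0.9, 0.0], [-1.1, 0.1], [-0.8, 1.4], [-0.6, -1.6], [-0.7, -2.4], [-1.0, 0.1]]
blankA 0.112 [48, 14, 112]
blankA 0.1 [35, 14, 100]
blankA 0.035 [-60, 10, 35]
blankA 0.012 [-59, 23, 12]
0.0 [[643.0, 356.0], [500.0, 345.0], [514.0, 343.0]]
0.01 [[643.0, 370.0], [500.0, 359.0], [514.0, 357.0]]
0.02 [[644.0, 383.0], [500.0, 373.0], [514.0, 371.0]]
stud tip [0.72481329 0.10365166 0.12859226] 6.709925520907448e-06 [37, -188, 129]
lid end pivot [0.6864609  0.1781049  0.20437357] 0.005587865326280934 [112, -151, 204]
```

```bash
cat >> fit.py <<'E'
from scipy.spatial.transform import Rotation as Ro
ex=np.array([np.cos(C[2]),np.sin(C[2]),0]);ey=np.array([-np.sin(C[2]),np.cos(C[2]),0]);ez=np.array([0,0,1.])
def frame(yd,zd):
    y=np.array(yd,float);z=np.array(zd,float);z/=np.linalg.norm(z);y-=z*(y@z);y/=np.linalg.norm(y);return np.stack([np.cross(y,z),y,z],1)
def go(p,R,world=True):
    """turn first (units of 6deg), then offset in target frame (units 40mm)"""
    o=observe();R0=o['tool_rot'];w=Ro.from_matrix(R0.T@R).as_rotvec(degrees=True)/6
    d=np.array(p)-o['position'];print('t',round(o['time_s'],2),'turn',w.round(2),'| off(target)',(R.T@d/.04).round(2),'off(now)',(R0.T@d/.04).round(2),'dist mm',round(np.linalg.norm(d)*1e3),'w',round(o['grip_width'],4),'F',o['ft_force'].round(1))
E
python3 - <<'E'
from fit import *
R=frame(-ey,-ez); g=np.array(cw(C,(.0135,.013,.078)))
print('grip',g); print(R.round(3))
tcp=g+R[:,2]*.019
go([tcp[0],tcp[1],.231],R)
go(tcp,R)
E
```

```text
grip [0.524299   0.07771503 0.078     ]
[[-0.014  1.    -0.   ]
 [ 1.     0.014 -0.   ]
 [ 0.     0.    -1.   ]]
t 0.1 turn [-1.000e-02 -1.000e-02 -1.089e+01] | off(target) [ 1.425e+01  7.390e+00 -1.000e-02] off(now) [ 1.267e+01 -9.860e+00  1.000e-02] dist mm 642 w 0.0853 F [-0.  -0.5  0.5]
t 0.1 turn [-1.000e-02 -1.000e-02 -1.089e+01] | off(target) [14.25  7.39  4.29] off(now) [12.67 -9.85  4.31] dist mm 665 w 0.0853 F [-0.  -0.5  0.5]
```

Call:
drive_tool --offset '[[0, 0, 0], [0, 0, 0], [0, 0, 0], [0, 0, 0], [0, 0, 0], [0, 0, 0], [0, 0, 0], [0, 0, 0], [0, 0, 0], [0, 0, 0]]' --turn '[[0, 0, -1], [0, 0, -1], [0, 0, -1], [0, 0, -1], [0, 0, -1], [0, 0, -1], [0, 0, -1], [0, 0, -1], [0, 0, -1], [0, 0, -1]]' --hand '[0.8, 0.8, 0.8, 0.8, 0.8, 0.8, 0.8, 0.8, 0.8, 0.8]' --newtons 40

```text
time_s: 1.35
position: [0.2366, -0.4963, 0.2309]
tool_rot: [[0.075, 0.997, -0.0], [0.997, -0.075, 0.001], [0.001, -0.0, -1.0]]
ft_force: [0.1, 0.3, -0.7]
grip_width: 0.0684
gripper_force: 0.0
```

Call:
drive_tool --offset '[[0, 0, 0], [1, 0.5, 0], [1, 0.5, 0], [1, 0.5, 0], [1, 0.5, 0], [1, 0.5, 0], [1, 0.5, 0], [1, 0.5, 0], [1, 0.5, 0], [1, 0.5, 0]]' --turn '[[0, 0, -0.9], [0, 0, 0], [0, 0, 0], [0, 0, 0], [0, 0, 0], [0, 0, 0], [0, 0, 0], [0, 0, 0], [0, 0, 0], [0, 0, 0]]' --hand '[0.8, 0.8, 0.8, 0.8, 0.8, 0.8, 0.8, 0.8, 0.8, 0.8]'

```text
time_s: 2.6
position: [0.4114, -0.1323, 0.2312]
tool_rot: [[-0.015, 1.0, -0.0], [1.0, 0.015, 0.0], [0.0, -0.0, -1.0]]
ft_force: [-0.5, -1.0, -1.5]
grip_width: 0.0681
gripper_force: 0.0
```

Call:
drive_tool --offset '[[1, 0.5, 0], [1, 0.5, 0], [1, 0.5, 0], [1, 0.5, 0], [1, 0.5, 0], [0.25, 0.39, 0], [0, 0, 0], [0, 0, 0], [0, 0, 0], [0, 0, 0]]' --turn '[[0, 0, 0], [0, 0, 0], [0, 0, 0], [0, 0, 0], [0, 0, 0], [0, 0, 0], [0, 0, 0], [0, 0, 0], [0, 0, 0], [0, 0, 0]]' --hand '[0.8, 0.8, 0.8, 0.8, 0.8, 0.8, 0.8, 0.8, 0.8, 0.8]'

```text
time_s: 3.85
position: [0.5232, 0.0776, 0.2315]
tool_rot: [[-0.015, 1.0, 0.0], [1.0, 0.015, -0.0], [-0.0, 0.0, -1.0]]
ft_force: [-0.6, 0.1, 0.2]
grip_width: 0.0683
gripper_force: 0.0
```

```bash
python3 - <<'E'
from fit import *
R=frame(-ey,-ez); g=np.array(cw(C,(.0135,.013,.078)))
tcp=g+R[:,2]*.019
go(tcp,R);print(observe()['q'].round(0))
E
```

```text
t 3.85 turn [0.   0.   0.01] | off(target) [0.   0.03 4.31] off(now) [0.   0.03 4.31] dist mm 173 w 0.0683 F [-0.6  0.1  0.2]
[-4. 20. 78. -0. 83. -5.]
```

Call:
drive_tool --offset '[[0, 0, 0.9], [0, 0, 0.9], [0, 0, 0.9], [0, 0, 0.9], [0, 0.03, 0.7], [0, 0, 0], [0, 0, 0], [0, 0, 0], [0, 0, 0], [0, 0, 0]]' --turn '[[0, 0, 0], [0, 0, 0], [0, 0, 0], [0, 0, 0], [0, 0, 0], [0, 0, 0], [0, 0, 0], [0, 0, 0], [0, 0, 0], [0, 0, 0]]' --hand '[0.8, 0.8, 0.8, 0.8, 0.8, 0.8, 0.2, 0.2, 0.2, 0.2]' --newtons 50

```text
time_s: 5.1
position: [0.5253, 0.0779, 0.0605]
tool_rot: [[-0.016, 1.0, 0.003], [1.0, 0.016, -0.0], [-0.0, 0.003, -1.0]]
ft_force: [-0.5, -1.2, 7.4]
grip_width: 0.0293
gripper_force: 51.8
```

Call:
drive_tool --offset '[[0, 0, 0], [0, 0, 0], [0, 0, -0.3], [0, 0, -0.3], [0, 0, -0.4], [0, 0, -0.8], [0, 0, -0.8], [0, 0, -0.8], [0, 0, -0.6], [0, 0, 0]]' --turn '[[0, 0, 0], [0, 0, 0], [0, 0, 0], [0, 0, 0], [0, 0, 0], [0, 0, 0], [0, 0, 0], [0, 0, 0], [0, 0, 0], [0, 0, 0]]' --hand '[0.2, 0.2, 0.2, 0.2, 0.2, 0.2, 0.2, 0.2, 0.2, 0.2]'

```text
time_s: 6.35
position: [0.525, 0.0781, 0.2212]
tool_rot: [[-0.016, 1.0, 0.004], [1.0, 0.016, -0.0], [-0.0, 0.004, -1.0]]
ft_force: [-0.3, 0.8, -0.8]
grip_width: 0.0296
gripper_force: 51.2
```

```bash
python3 - <<'E'
from fit import *
im=get_image('top');s_=get_image('side')
a=cv2.resize(im[160:330,220:390],None,fx=2.3,fy=2.9);b=cv2.resize(s_[130:330,220:420],None,fx=2,fy=2.465)
cv2.imwrite('pics/g1.png',cv2.convertScaleAbs(np.hstack([a,b[:493]]),alpha=1.5,beta=10));print(a.shape,b.shape,observe()['time_s'])
E
```

```text
(493, 391, 3) (493, 400, 3) 6.45
```

View pics/g1.png

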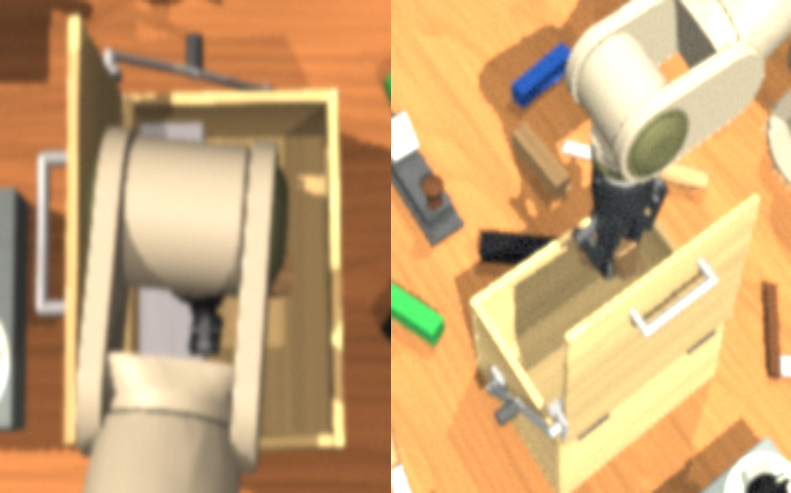

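The blank is held at 29.6 mm. I'll turn the lean towards the robot and then tilt it upright.

Call:
drive_tool --offset '[[0, 0, 0], [0, 0, 0], [0, 0, 0], [0, 0, 0], [0, 0, 0], [0, 0, 0], [0, 0, 0], [0, 0, 0], [0, 0, 0], [0, 0, 0]]' --turn '[[0, 0, 1], [0, 0, 1], [0, 0, 1], [0, 0, 1], [0, 0, 1], [0, 0, 1], [0, 0, 1], [0, 0, 1], [0, 0, 1], [0, 0, 1]]' --hand '[0.2, 0.2, 0.2, 0.2, 0.2, 0.2, 0.2, 0.2, 0.2, 0.2]'

```text
time_s: 7.7
position: [0.524, 0.0781, 0.2179]
tool_rot: [[0.86, 0.51, -0.003], [0.51, -0.86, 0.0], [-0.002, -0.002, -1.0]]
ft_force: [-0.1, 0.1, -0.9]
grip_width: 0.0295
gripper_force: 53.5
```

Call:
drive_tool --offset '[[0, 0, 0], [0, 0, 0], [0, 0, 0], [0, 0, 0], [0, 0, 0], [0, 0, 0], [0, 0, 0], [0, 0, 0], [0, 0, 0], [0, 0, 0]]' --turn '[[0, 0, 1], [0, 0, 1], [0, 0, 1], [0, 0, 1], [0, 0, 1], [0, 0, 0], [0, 1, 0], [0, 1, 0], [0, 1, 0], [0, 1, 0]]' --hand '[0.2, 0.2, 0.2, 0.2, 0.2, 0.2, 0.2, 0.2, 0.2, 0.2]'

```text
time_s: 8.95
position: [0.5242, 0.0781, 0.2188]
tool_rot: [[0.912, 0.018, 0.409], [0.017, -1.0, 0.006], [0.409, 0.001, -0.913]]
ft_force: [0.7, 0.1, -0.8]
grip_width: 0.0296
gripper_force: 53.4
```

Call:
drive_tool --offset '[[0, 0, 0], [0, 0, 0], [0, 0, 0], [0, 0, 0], [0, 0, 0], [0, 0, 0], [0, 0, 0], [0, 0, 0], [0, 0, 0], [0, 0, 0]]' --turn '[[0, 1, 0], [0, 1, 0], [0, 1, 0], [0, 1, 0], [0, 0.33, 0], [0, 0, 0], [0, 0, 0], [0, 0, 0], [0, 0, 0], [0, 0, 0]]' --hand '[0.2, 0.2, 0.2, 0.2, 0.2, 0.2, 0.2, 0.2, 0.2, 0.2]'

```text
time_s: 10.2
position: [0.5247, 0.0778, 0.2199]
tool_rot: [[0.643, 0.016, 0.765], [0.01, -1.0, 0.012], [0.766, -0.0, -0.643]]
ft_force: [-0.3, -0.3, -0.8]
grip_width: 0.0294
gripper_force: 53.5
```

```bash
python3 - <<'E'
from fit import *
im=get_image('top');s_=get_image('side')
a=cv2.resize(im[160:330,220:390],None,fx=2.3,fy=2.9);b=cv2.resize(s_[130:330,220:420],None,fx=2,fy=2.465)
cv2.imwrite('pics/g2.png',cv2.convertScaleAbs(np.hstack([a,b[:493]]),alpha=1.5,beta=10))
z=-ey*np.sin(np.radians(50))-ez*np.cos(np.radians(50))
R=frame(-ex,z);g=np.array(cw(C,(-.03,-.05,.103)));go(g+.019*R[:,2],R);print(observe()['q'].round())
E
```

```text
t 10.3 turn [-0.02  0.01  0.01] | off(target) [-1.23  1.09  3.55] off(now) [-1.23  1.09  3.55] dist mm 157 w 0.0296 F [ 0.1 -0.1 -0.6]
[ -8.   8. 115.  41.  10.  44.]
```

View pics/g2.png

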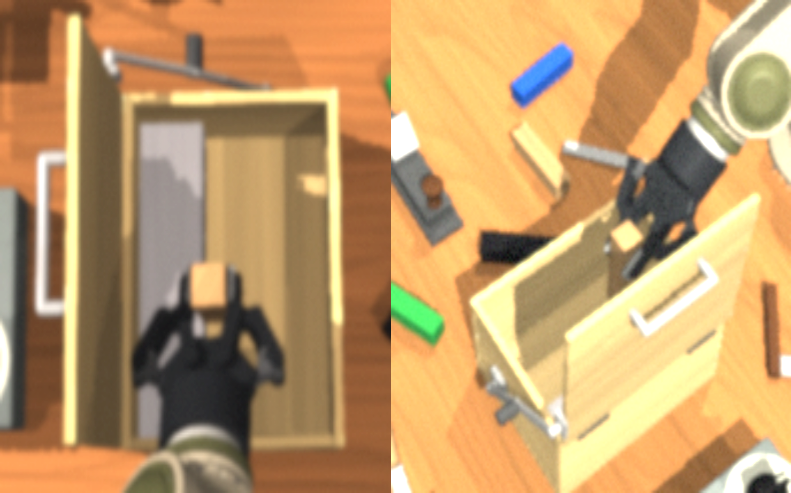

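The blank now hangs upright with its square top at left-half pixel (208,285). Joint 5 is near its lower limit, so I'll check it precisely before going on.

```bash
python3 - <<'E'
from fit import *
print(observe()['q'])
E
```

```text
[ -7.64176689   8.067581   114.67590267  40.85602877  10.0395008
  44.06310243]
```

Call:
drive_tool --offset '[[0, 0, 0], [0, 0, 0], [0, 0, 0], [0, 0, 0], [0, 0, 0], [0, 0, 0], [0, 0, 0], [0, 0, 0], [0, 0, 0], [0, 0, 0]]' --turn '[[0.38, 0, -0.32], [0.38, 0, -0.32], [0.38, 0, -0.32], [0.38, 0, -0.32], [0.38, 0, -0.32], [0.38, 0, -0.32], [0.38, 0, -0.32], [0, 0, 0], [0, 0, 0], [0, 0, 0]]' --hand '[0.2, 0.2, 0.2, 0.2, 0.2, 0.2, 0.2, 0.2, 0.2, 0.2]'

```text
time_s: 11.55
position: [0.5245, 0.078, 0.2198]
tool_rot: [[0.598, 0.371, 0.711], [0.239, -0.929, 0.284], [0.765, -0.0, -0.643]]
ft_force: [0.4, -0.1, -0.3]
grip_width: 0.0293
gripper_force: 53.5
```

```bash
python3 - <<'E'
from fit import *
print(observe()['q'])
a=C[2]+np.radians(-90+20);h=np.array([np.cos(a),np.sin(a),0])
z=h*np.sin(np.radians(50))-ez*np.cos(np.radians(50))
R=frame(np.cross(h,ez),z);print(R.round(2));g=np.array(cw(C,(-.03,-.05,.103)));go(g+.019*R[:,2],R)
go(g+.019*R[:,2]+[0,0,.1],R)
E
```

```text
[-19.29829988   8.61408165 113.95638808  65.269662    33.61291411
  -0.32835423]
[[ 0.6   0.36  0.72]
 [ 0.23 -0.93  0.27]
 [ 0.77  0.   -0.64]]
t 11.55 turn [-0.12  0.01  0.1 ] | off(target) [-1.53  1.57  3.2 ] off(now) [-1.54  1.59  3.18] dist mm 155 w 0.0293 F [ 0.4 -0.1 -0.3]
t 11.55 turn [-0.12  0.01  0.1 ] | off(target) [0.39 1.57 1.59] off(now) [0.37 1.59 1.57] dist mm 91 w 0.0293 F [ 0.4 -0.1 -0.3]
```

Call:
drive_tool --offset '[[0.07, 0.4, 0.39], [0.1, 0.4, 0.39], [0.1, 0.4, 0.39], [0.1, 0.39, 0.4], [0, 0, 0], [-0.38, 0, 0.32], [-0.38, 0, 0.32], [-0.38, 0, 0.32], [0, 0, 0], [0, 0, 0]]' --turn '[[0, 0, 0], [0, 0, 0], [0, 0, 0], [0, 0, 0], [0, 0, 0], [0, 0, 0], [0, 0, 0], [0, 0, 0], [0, 0, 0], [0, 0, 0]]' --hand '[0.2, 0.2, 0.2, 0.2, 0.2, 0.2, 0.2, 0.2, 0.2, 0.2]'

```text
time_s: 12.8
position: [0.6017, 0.0403, 0.132]
tool_rot: [[0.597, 0.371, 0.711], [0.239, -0.929, 0.284], [0.766, 0.0, -0.643]]
ft_force: [0.9, 0.1, 0.4]
grip_width: 0.0293
gripper_force: 53.4
```

```bash
python3 - <<'E'
from fit import *
im=get_image('top');s_=get_image('side')
a=cv2.resize(im[160:330,220:390],None,fx=2.3,fy=2.9);b=cv2.resize(s_[130:330,220:420],None,fx=2,fy=2.465)
cv2.imwrite('pics/g3.png',cv2.convertScaleAbs(np.hstack([a,b[:493]]),alpha=1.5,beta=10))
R=observe()['tool_rot'];g=np.array(cw(C,(-.03,-.05,.103)));go(g+.019*R[:,2],R);print(observe()['q'].round())
E
```

```text
t 12.9 turn [0. 0. 0.] | off(target) [-0.8  -0.01  0.66] off(now) [-0.8  -0.01  0.66] dist mm 41 w 0.0291 F [ 0.5 -0.  -0.7]
[-21.  25. 110.  83.  31. -23.]
```

View pics/g3.png

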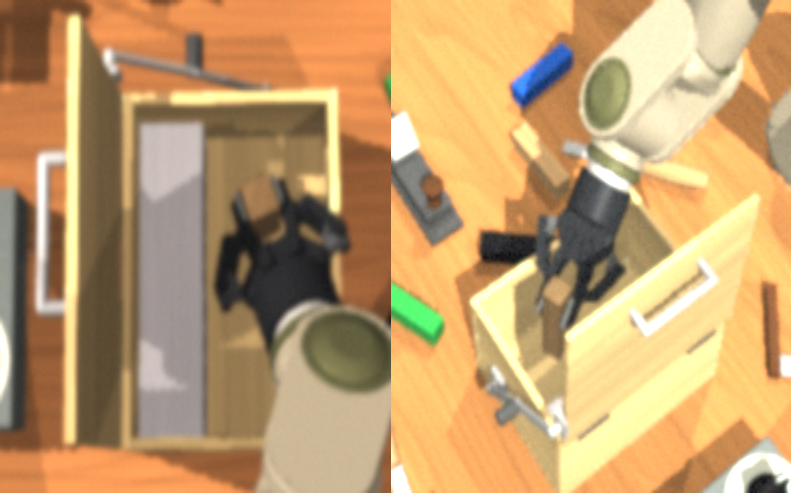

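The blank is upright at about (262,205), but the right knuckle is too near the right wall at (347,235). I'll shift 30 mm towards the heater, then lower.

Call:
drive_tool --offset '[[0.06, -0.24, 0.07], [0.06, -0.23, 0.07], [0.06, -0.23, 0.07], [0, 0, 0], [-0.2, 0, 0.165], [-0.2, 0, 0.165], [-0.2, 0, 0.165], [-0.2, 0, 0.165], [0, 0, 0], [0, 0, 0]]' --turn '[[0, 0, 0], [0, 0, 0], [0, 0, 0], [0, 0, 0], [0, 0, 0], [0, 0, 0], [0, 0, 0], [0, 0, 0], [0, 0, 0], [0, 0, 0]]' --hand '[0.2, 0.2, 0.2, 0.2, 0.2, 0.2, 0.2, 0.2, 0.2, 0.2]'

```text
time_s: 14.15
position: [0.6015, 0.07, 0.09]
tool_rot: [[0.597, 0.371, 0.711], [0.239, -0.929, 0.284], [0.766, 0.0, -0.643]]
ft_force: [-0.3, -0.5, -0.5]
grip_width: 0.0292
gripper_force: 53.4
```

```bash
python3 - <<'E'
from fit import *
o=observe();R=o['tool_rot'];g=np.array(cw(C,(-0,-.05,.097)));go(g+.019*R[:,2],R);print(o['q'].round(),o['position'],o['wrist_torque'])
E
```

```text
t 14.15 turn [0. 0. 0.] | off(target) [-0.1  -0.02  0.08] off(now) [-0.1  -0.02  0.08] dist mm 5 w 0.0292 F [-0.3 -0.5 -0.5]
[-17.  30. 112.  99.  29. -38.] [0.6014609  0.06997766 0.09004897] [-0.13380879  0.39272147  0.01862931]
```

Next: lower gently in 2 mm rows, watching the force.

Call:
drive_tool --offset '[[-0.04, 0, 0.03], [-0.04, 0, 0.03], [-0.02, 0, 0.016], [0, 0, 0], [0, 0, 0], [0, 0, 0], [0, 0, 0], [0, 0, 0], [0, 0, 0], [0, 0, 0]]' --turn '[[0, 0, 0], [0, 0, 0], [0, 0, 0], [0, 0, 0], [0, 0, 0], [0, 0, 0], [0, 0, 0], [0, 0, 0], [0, 0, 0], [0, 0, 0]]' --hand '[0.2, 0.2, 0.2, 0.2, 0.2, 0.2, 0.2, 0.2, 0.2, 0.2]'

```text
time_s: 15.4
position: [0.6015, 0.07, 0.0862]
tool_rot: [[0.595, 0.371, 0.713], [0.238, -0.929, 0.284], [0.768, 0.001, -0.641]]
ft_force: [-5.5, -1.7, 12.3]
grip_width: 0.0296
gripper_force: 54.7
```

Call:
drive_tool --offset '[[0, 0, 0], [0, 0, 0], [0, 0, 0], [0, 0, 0], [0, 0, 0], [0, 0, 0], [0, 0, -0.3], [0, 0, -0.5], [0, 0, -0.7], [0, 0, -0.7]]' --turn '[[0, 0, 0], [0, 0, 0], [0, 0, 0], [0, 0, 0], [0, 0, 0], [0, 0, 0], [0, 0, 0], [0, 0, 0], [0, 0, 0], [0, 0, 0]]' --hand '[0.38, 0.4, 0.44, 0.5, 0.5, 0.5, 0.5, 0.5, 0.5, 0.5]'

```text
time_s: 16.65
position: [0.5373, 0.0448, 0.142]
tool_rot: [[0.598, 0.371, 0.711], [0.239, -0.929, 0.284], [0.765, -0.0, -0.644]]
ft_force: [0.7, 0.2, 0.4]
grip_width: 0.0428
gripper_force: 0.0
```

```bash
python3 - <<'E'
from fit import *
im=get_image('top');s_=get_image('side')
a=cv2.resize(im[160:330,220:390],None,fx=2.3,fy=2.9);b=cv2.resize(s_[130:330,220:420],None,fx=2,fy=2.465)
cv2.imwrite('pics/g4.png',cv2.convertScaleAbs(np.hstack([a,b[:493]]),alpha=1.5,beta=10))
print(observe()['position'],observe()['q'].round())
E
```

```text
[0.53732764 0.0444466  0.14292684] [-24.  19. 119.  87.  33. -29.]
```

View pics/g4.png

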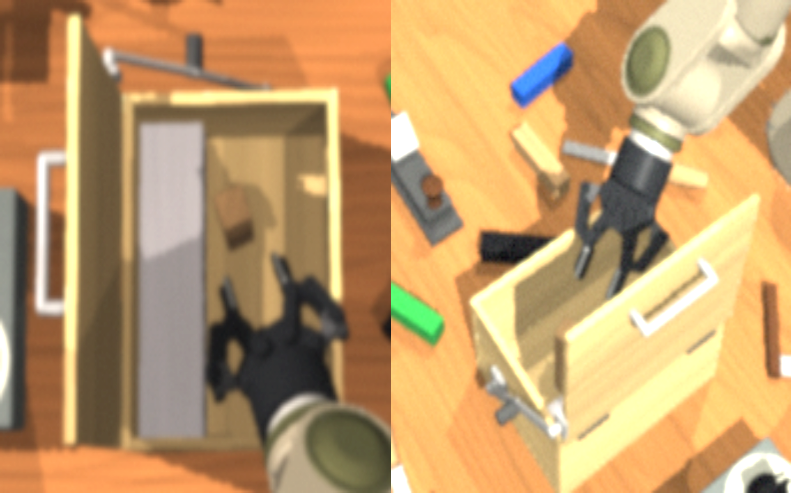

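Blank A is standing at about (234,215). On to blank4: raise, translate over to it, then turn.

```bash
cat > b4.py <<'E'
from fit import *
B=np.array([.4291,-.3078,0]);T=np.array([.4237,-.1854,0]);d=(T-B)/np.linalg.norm(T-B)
m=(B+T)/2
th=np.radians(24);zt=-d*np.sin(th)-ez*np.cos(th)
R4=frame(np.cross(d,ez),zt)
g4=m+d*.025+ez*.025; tcp4=g4+.019*R4[:,2]
E
python3 - <<'E'
from b4 import *
print(tcp4,R4.round(2))
o=observe();print('up',(o['tool_rot'].T@[0,0,.12]/.04).round(2))
o2=o['position']+[0,0,.12];pre=tcp4-.12*R4[:,2];print('pre',pre)
print((o['tool_rot'].T@(pre+[0,0,.05]-o2)/.04).round(2))
go(pre,R4)
E
```

```text
[ 0.42563874 -0.22934478  0.00764264] [[-0.04  1.    0.02]
 [ 0.91  0.04 -0.41]
 [-0.41  0.   -0.91]]
up [ 2.3   0.   -1.93]
pre [ 0.42348752 -0.18058381  0.11726809]
[-4.87  4.17 -2.08]
t 16.75 turn [  2.84 -10.63 -12.24] | off(target) [-4.76 -3.09  2.82] off(now) [-3.53  4.17 -3.2 ] dist mm 253 w 0.043 F [ 0.8  0.8 -0. ]
```

Call:
drive_tool --offset '[[0.77, 0, -0.64], [0.77, 0, -0.64], [0.76, 0, -0.65], [-0.7, 0.6, -0.3], [-0.7, 0.6, -0.3], [-0.7, 0.6, -0.3], [-0.7, 0.6, -0.3], [-0.7, 0.6, -0.3], [-0.7, 0.6, -0.3], [-0.7, 0.6, -0.28]]' --turn '[[0, 0, 0], [0, 0, 0], [0, 0, 0], [0, 0, 0], [0, 0, 0], [0, 0, 0], [0, 0, 0], [0, 0, 0], [0, 0, 0], [0, 0, 0]]' --hand '[0.6, 0.6, 0.6, 0.6, 0.6, 0.6, 0.6, 0.6, 0.6, 0.6]'

```text
time_s: 18.0
position: [0.4243, -0.1826, 0.1644]
tool_rot: [[0.597, 0.371, 0.712], [0.239, -0.929, 0.284], [0.766, 0.0, -0.643]]
ft_force: [0.2, 0.1, 0.2]
grip_width: 0.0511
gripper_force: 0.0
```

Call:
drive_tool --offset '[[0, 0, 0], [0, 0, 0], [0, 0, 0], [0, 0, 0], [0, 0, 0], [0, 0, 0], [0, 0, 0], [0, 0, 0], [0, 0, 0], [0, 0, 0]]' --turn '[[0.17, -0.63, -0.72], [0.17, -0.63, -0.72], [0.17, -0.63, -0.72], [0.17, -0.63, -0.72], [0.17, -0.63, -0.72], [0.17, -0.63, -0.72], [0.17, -0.63, -0.72], [0.17, -0.63, -0.72], [0.17, -0.63, -0.72], [0.17, -0.63, -0.72]]' --hand '[0.6, 0.6, 0.6, 0.6, 0.6, 0.6, 0.6, 0.6, 0.6, 0.6]'

```text
time_s: 19.25
position: [0.4251, -0.1812, 0.1647]
tool_rot: [[0.415, 0.883, 0.221], [0.905, -0.426, 0.003], [0.096, 0.199, -0.975]]
ft_force: [-0.3, -0.8, -0.5]
grip_width: 0.0511
gripper_force: 0.0
```

Call:
drive_tool --offset '[[0, 0, 0], [0, 0, 0], [0, 0, 0], [0, 0, 0], [0, 0, 0], [0, 0, 0], [0, 0, 0], [0, 0, 0], [0, 0, 0], [0, 0, 0]]' --turn '[[0.17, -0.63, -0.72], [0.17, -0.63, -0.72], [0.17, -0.63, -0.72], [0.17, -0.63, -0.72], [0.17, -0.63, -0.72], [0.17, -0.63, -0.72], [0.1, -0.6, -0.7], [0, 0, 0], [0, 0, 0], [0, 0, 0]]' --hand '[0.6, 0.6, 0.6, 0.6, 0.6, 0.6, 0.6, 0.6, 0.6, 0.6]'

```text
time_s: 20.5
position: [0.4247, -0.1817, 0.165]
tool_rot: [[-0.042, 0.999, 0.017], [0.913, 0.045, -0.406], [-0.406, -0.001, -0.914]]
ft_force: [-0.5, -0.6, -1.0]
grip_width: 0.0513
gripper_force: 0.0
```

```bash
python3 - <<'E'
from b4 import *
im=get_image('top');cv2.imwrite('pics/b4.png',cv2.resize(im[230:360,360:520],None,fx=5,fy=4.6,interpolation=cv2.INTER_CUBIC))
go(tcp4-.12*R4[:,2],R4);go(tcp4,R4);print(observe()['q'].round())
E
```

```text
t 20.55 turn [-0.01 -0.01  0.01] | off(target) [ 0.51 -0.03  1.08] off(now) [ 0.51 -0.03  1.08] dist mm 48 w 0.0509 F [-0.1  0.2  0. ]
t 20.55 turn [-0.01 -0.01  0.01] | off(target) [ 0.51 -0.03  4.08] off(now) [ 0.51 -0.02  4.08] dist mm 164 w 0.0509 F [-0.1  0.2  0. ]
[-26.  15. 101. -26.  55. -15.]
```

View pics/b4.png

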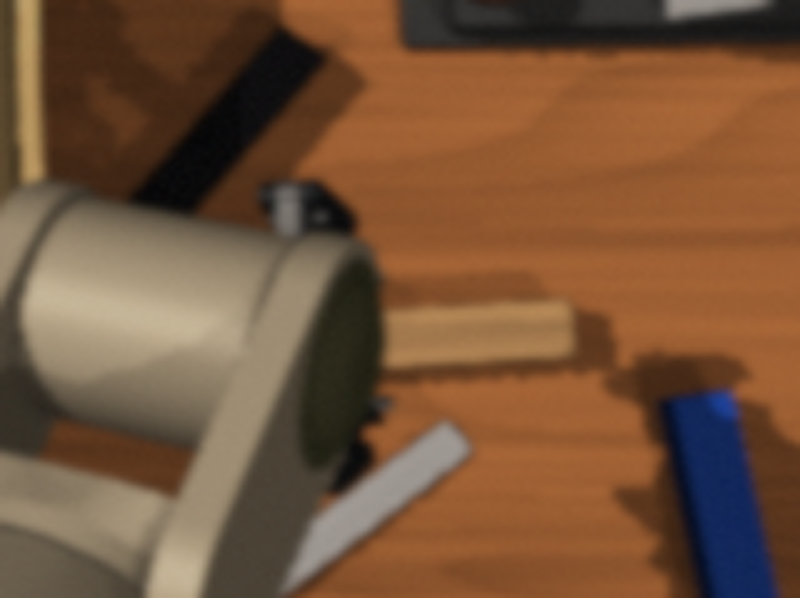

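```bash
python3 - <<'E'
from b4 import *
k=lambda x,y:(360+x/5,230+y/4.6)
for a in((400,306),(560,300),(400,369),(560,360)):
    p=atz('top',*k(*a),.03);print(p, 'lateral mm',round(((p-m)@np.cross(d,ez))*1e3,1),'along',round(((p-m)@d)*1e3,1))
print('end',((atz('top',*k(571,330),.03)-m)@d)*1e3)
E
```

```text
[ 0.4449 -0.2186  0.03  ] lateral mm 19.7 along 27.2
[ 0.4483 -0.2949  0.03  ] lateral mm 19.7 along -49.2
[ 0.4123 -0.2177  0.03  ] lateral mm -12.8 along 29.5
[ 0.4173 -0.2938  0.03  ] lateral mm -11.2 along -46.8
end -53.13067218864997
```

Call:
drive_tool --offset '[[0.6, 0.08, 0], [0, 0, 0.8], [0, 0, 0.8], [0, 0, 0.8], [0, 0, 0.8], [0, 0, 0.4], [0, 0, 0.2], [0, 0, 0.24], [0, 0, 0], [0, 0, 0]]' --turn '[[0, 0, 0], [0, 0, 0], [0, 0, 0], [0, 0, 0], [0, 0, 0], [0, 0, 0], [0, 0, 0], [0, 0, 0], [0, 0, 0], [0, 0, 0]]' --hand '[0.6, 0.6, 0.6, 0.6, 0.6, 0.6, 0.6, 0.6, 0.6, 0.6]'

```text
time_s: 21.8
position: [0.4297, -0.225, 0.008]
tool_rot: [[-0.043, 0.999, 0.017], [0.912, 0.046, -0.407], [-0.407, -0.002, -0.913]]
ft_force: [-0.3, -0.4, -0.4]
grip_width: 0.0516
gripper_force: 0.0
```

Call:
drive_tool --offset '[[0, 0, 0], [0, 0, 0], [0, 0, 0], [0, 0, 0], [0, 0, 0], [0, 0, 0], [0, 0, 0], [0, 0, 0], [0, 0, 0], [0, 0, 0]]' --turn '[[0, 0, 0], [0, 0, 0], [0, 0, 0], [0, 0, 0], [0, 0, 0], [0, 0, 0], [0, 0, 0], [0, 0, 0], [0, 0, 0], [0, 0, 0]]' --hand '[0.2, 0.2, 0.2, 0.2, 0.2, 0.2, 0.2, 0.2, 0.2, 0.2]' --newtons 60

```text
time_s: 23.05
position: [0.4299, -0.225, 0.0083]
tool_rot: [[-0.043, 0.999, 0.018], [0.912, 0.047, -0.407], [-0.408, -0.001, -0.913]]
ft_force: [-0.2, 2.0, 5.7]
grip_width: 0.0294
gripper_force: 59.4
```

Call:
drive_tool --offset '[[-0.3, 0, -0.68], [-0.3, 0, -0.68], [-0.3, 0, -0.68], [-0.3, 0, -0.68], [-0.3, 0, -0.68], [0, 0, 0], [0, 0, 0], [0, 0, 0], [0, 0, 0], [0, 0, 0]]' --turn '[[0, 0, 0], [0, 0, 0], [0, 0, 0], [0, 0, 0], [0, 0, 0], [0, 1, 0], [0, 1, 0], [0, 1, 0], [0, 1, 0], [0, 1, 0]]' --hand '[0.2, 0.2, 0.2, 0.2, 0.2, 0.2, 0.2, 0.2, 0.2, 0.2]'

```text
time_s: 24.3
position: [0.4298, -0.2243, 0.1565]
tool_rot: [[-0.046, 0.999, -0.006], [0.993, 0.047, 0.108], [0.108, -0.001, -0.994]]
ft_force: [-0.0, 0.0, -0.7]
grip_width: 0.0295
gripper_force: 59.0
```

Call:
drive_tool --offset '[[0, 0, 0], [0, 0, 0], [0, 0, 0], [0, 0, 0], [0, 0, 0], [0, 0, 0], [0, 0, 0], [0, 0, 0], [0, 0, 0], [0, 0, 0]]' --turn '[[0, 1, 0], [0, 1, 0], [0, 1, 0], [0, 1, 0], [0, 1, 0], [0, 1, 0], [0, 1, 0], [0, 1, 0], [0, 1, 0], [0, 1, 0]]' --hand '[0.2, 0.2, 0.2, 0.2, 0.2, 0.2, 0.2, 0.2, 0.2, 0.2]'

```text
time_s: 25.55
position: [0.4299, -0.2246, 0.1562]
tool_rot: [[-0.017, 0.999, -0.043], [0.404, 0.046, 0.914], [0.915, -0.002, -0.404]]
ft_force: [0.5, 1.2, -1.2]
grip_width: 0.029
gripper_force: 59.0
```

```bash
python3 - <<'E'
from b4 import *
im=get_image('top');s_=get_image('side')
a=cv2.resize(im[220:400,360:540],None,fx=2.2,fy=2.2);b=cv2.resize(s_[60:240,220:400],None,fx=2.2,fy=2.2)
cv2.imwrite('pics/b5.png',np.hstack([a,b]))
o=observe();print(o['q'].round(),o['position'],o['tool_rot'].round(3).tolist(),o['grip_width'])
R=o['tool_rot'];print('down',(R.T@[0,0,-1/.04]).round(2))
E
```

```text
[-57.  44.  76.  32. 119. -59.] [ 0.42959135 -0.2247362   0.15478881] [[-0.015, 0.999, -0.043], [0.403, 0.045, 0.914], [0.915, -0.004, -0.404]] 0.028918710219725974
down [-22.87   0.1   10.09]
```

View pics/b5.png

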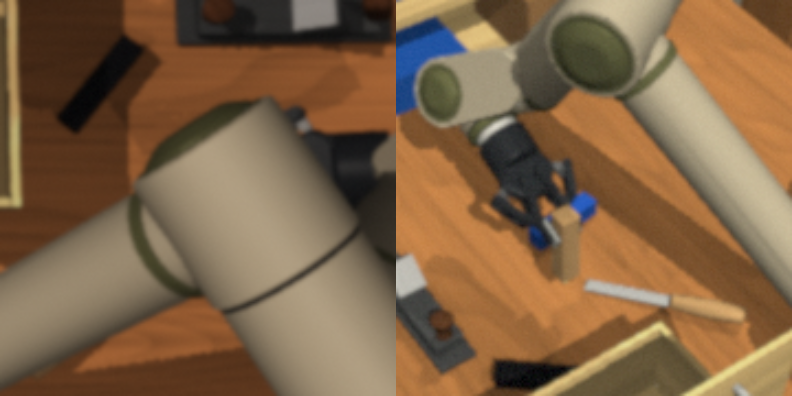

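Blank4 hangs upright over the bench (side-half pixel (567,240)). I'll lower it to the bench.

Call:
drive_tool --offset '[[-0.4, 0, 0.175], [-0.4, 0, 0.175], [-0.4, 0, 0.175], [-0.38, 0, 0.17], [0, 0, 0], [0, 0, 0], [0, 0, 0], [0, 0, 0], [0, 0, 0], [0, 0, 0]]' --turn '[[0, 0, 0], [0, 0, 0], [0, 0, 0], [0, 0, 0], [0, 0, 0], [0, 0, 0], [0, 0, 0], [0, 0, 0], [0, 0, 0], [0, 0, 0]]' --hand '[0.2, 0.2, 0.2, 0.2, 0.2, 0.2, 0.2, 0.2, 0.2, 0.2]'

```text
time_s: 26.9
position: [0.4297, -0.2248, 0.0872]
tool_rot: [[-0.017, 0.999, -0.043], [0.407, 0.046, 0.912], [0.913, -0.002, -0.407]]
ft_force: [0.0, -0.9, -1.1]
grip_width: 0.029
gripper_force: 59.0
```

Call:
drive_tool --offset '[[-0.04, 0, 0.018], [-0.04, 0, 0.018], [-0.02, 0, 0.009], [0, 0, 0], [0, 0, 0], [0, 0, 0], [0, 0, 0], [0, 0, 0], [0, 0, 0], [0, 0, 0]]' --turn '[[0, 0, 0], [0, 0, 0], [0, 0, 0], [0, 0, 0], [0, 0, 0], [0, 0, 0], [0, 0, 0], [0, 0, 0], [0, 0, 0], [0, 0, 0]]' --hand '[0.2, 0.2, 0.2, 0.2, 0.2, 0.2, 0.2, 0.2, 0.2, 0.2]'

```text
time_s: 28.15
position: [0.4297, -0.2248, 0.0827]
tool_rot: [[-0.017, 0.999, -0.043], [0.406, 0.046, 0.913], [0.914, -0.002, -0.407]]
ft_force: [-0.3, -0.2, -0.6]
grip_width: 0.0292
gripper_force: 59.0
```

Call:
drive_tool --offset '[[-0.04, 0, 0.018], [-0.04, 0, 0.018], [-0.02, 0, 0.009], [0, 0, 0], [0, 0, 0], [0, 0, 0], [0, 0, 0], [0, 0, 0], [0, 0, 0], [0, 0, 0]]' --turn '[[0, 0, 0], [0, 0, 0], [0, 0, 0], [0, 0, 0], [0, 0, 0], [0, 0, 0], [0, 0, 0], [0, 0, 0], [0, 0, 0], [0, 0, 0]]' --hand '[0.2, 0.2, 0.2, 0.2, 0.2, 0.2, 0.2, 0.2, 0.2, 0.2]'

```text
time_s: 29.4
position: [0.4297, -0.2248, 0.0783]
tool_rot: [[-0.017, 0.999, -0.043], [0.406, 0.046, 0.913], [0.914, -0.002, -0.407]]
ft_force: [0.7, 0.7, -1.4]
grip_width: 0.0288
gripper_force: 59.0
```

Call:
drive_tool --offset '[[-0.04, 0, 0.018], [-0.04, 0, 0.018], [-0.02, 0, 0.009], [0, 0, 0], [0, 0, 0], [0, 0, 0], [0, 0, 0], [0, 0, 0], [0, 0, 0], [0, 0, 0]]' --turn '[[0, 0, 0], [0, 0, 0], [0, 0, 0], [0, 0, 0], [0, 0, 0], [0, 0, 0], [0, 0, 0], [0, 0, 0], [0, 0, 0], [0, 0, 0]]' --hand '[0.2, 0.2, 0.2, 0.2, 0.2, 0.2, 0.2, 0.2, 0.2, 0.2]'

```text
time_s: 30.65
position: [0.4297, -0.2248, 0.0775]
tool_rot: [[-0.02, 0.999, -0.042], [0.403, 0.047, 0.914], [0.915, 0.001, -0.403]]
ft_force: [-0.7, -3.7, 25.3]
grip_width: 0.0291
gripper_force: 60.0
```

Call:
drive_tool --offset '[[0, 0, 0], [0, 0, 0], [0, 0, 0], [0, 0, 0], [0, 0, 0], [0, 0, 0], [0, 0, -0.3], [0, 0, -0.5], [0, 0, -0.8], [0, 0, -0.8]]' --turn '[[0, 0, 0], [0, 0, 0], [0, 0, 0], [0, 0, 0], [0, 0, 0], [0, 0, 0], [0, 0, 0], [0, 0, 0], [0, 0, 0], [0, 0, 0]]' --hand '[0.38, 0.42, 0.46, 0.5, 0.55, 0.55, 0.55, 0.55, 0.55, 0.55]'

```text
time_s: 31.9
position: [0.4337, -0.3139, 0.1138]
tool_rot: [[-0.017, 0.999, -0.043], [0.407, 0.046, 0.912], [0.913, -0.002, -0.407]]
ft_force: [0.5, -0.3, -0.4]
grip_width: 0.0474
gripper_force: 0.0
```

Call:
drive_tool --offset '[[0.6, 0, -0.8], [0.8, 0, -0.4], [0.8, 0, -0.4], [0, 0, 0], [0, 0, 0], [0, 0, 0], [0, 0, 0], [0, 0, 0], [0, 0, 0], [0, 0, 0]]' --turn '[[0, 0, 0], [0, 0, 0], [0, 0, 0], [0, -1, 0], [0, -1, 0], [0, -1, 0], [0, -1, 0], [0, -1, 0], [0, -1, 0], [0, -1, 0]]' --hand '[0.6, 0.6, 0.6, 0.6, 0.6, 0.6, 0.6, 0.6, 0.6, 0.6]'

```text
time_s: 33.15
position: [0.4349, -0.3357, 0.2201]
tool_rot: [[-0.041, 0.999, -0.02], [0.914, 0.045, 0.403], [0.403, -0.002, -0.915]]
ft_force: [-0.2, -0.5, -0.7]
grip_width: 0.0512
gripper_force: 0.0
```

Call:
drive_tool --offset '[[0, 0, 0], [0, 0, 0], [0, 0, 0], [0, 0, 0], [0, 0, 0], [0, 0, 0], [0, 0, 0], [0, 0, 0], [0, 0, 0], [0, 0, 0]]' --turn '[[0, -1, 0], [0, -1, 0], [0, -1, 0], [0, -1, 0], [0, 0, 0], [0, 0, 0], [0, 0, 0], [0, 0, 0], [0, 0, 0], [0, 0, 0]]' --hand '[0.6, 0.6, 0.6, 0.6, 0.6, 0.6, 0.6, 0.6, 0.6, 0.6]'

```text
time_s: 34.4
position: [0.4351, -0.3351, 0.2194]
tool_rot: [[-0.046, 0.999, -0.002], [0.999, 0.046, 0.0], [0.0, -0.002, -1.0]]
ft_force: [-0.4, -0.1, -0.2]
grip_width: 0.0511
gripper_force: 0.0
```

```bash
python3 - <<'E'
from b4 import *
im=get_image('top');s_=get_image('side')
for n,c in(('top',(.4305,-.2315)),):
  pass
us=[proj('side',[.4305+dx,-.2315+dy,.12]).round().tolist() for dx in(-.015,.015) for dy in(-.015,.015)];print('pred top corners side',us)
ut=[proj('top',[.4305+dx,-.2315+dy,.12]).round().tolist() for dx in(-.015,.015) for dy in(-.015,.015)];print('pred top corners top',ut)
a=cv2.resize(im[240:340,390:490],None,fx=3.9,fy=3.9);b=cv2.resize(s_[130:230,240:340],None,fx=3.9,fy=3.9)
cv2.imwrite('pics/b6.png',np.hstack([a,b]))
R=frame(R4[:,1],-ez);go([.4305,-.2315,.2],R)
print(observe()['position'])
E
```

```text
pred top corners side [[298.0, 170.0], [303.0, 176.0], [290.0, 174.0], [295.0, 180.0]]
pred top corners top [[460.0, 308.0], [446.0, 308.0], [459.0, 294.0], [446.0, 294.0]]
t 34.5 turn [-0.02 -0.    0.02] | off(target) [ 2.59 -0.    0.49] off(now) [2.59 0.01 0.49] dist mm 105 w 0.0513 F [-0.5  0.2 -0.7]
[ 0.43506946 -0.33500574  0.21942035]
```

View pics/b6.png

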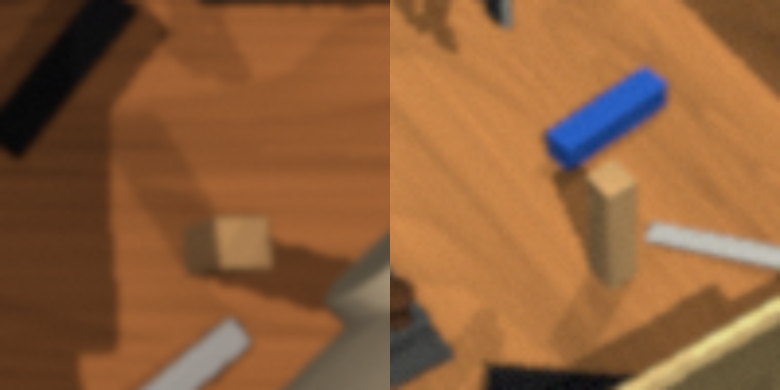

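Blank4 stands on the bench at (243,243) in the left half. Regrasp it from above.

Call:
drive_tool --offset '[[0.87, -0.02, 0], [0.86, -0.02, 0], [0.86, -0.01, 0], [0, 0, 0], [0, 0, 0.8], [0, 0, 0.8], [0, 0, 0.8], [0, 0, 0.8], [0, 0, 0.4], [0, 0, 0]]' --turn '[[0, 0, 0], [0, 0, 0], [0, 0, 0], [0, 0, 0], [0, 0, 0], [0, 0, 0], [0, 0, 0], [0, 0, 0], [0, 0, 0], [0, 0, 0]]' --hand '[0.6, 0.6, 0.6, 0.6, 0.6, 0.6, 0.6, 0.6, 0.6, 0.6]'

```text
time_s: 35.75
position: [0.4278, -0.2321, 0.0746]
tool_rot: [[-0.046, 0.999, -0.004], [0.999, 0.046, 0.001], [0.001, -0.004, -1.0]]
ft_force: [0.4, 0.4, 1.1]
grip_width: 0.0513
gripper_force: 0.0
```

Call:
drive_tool --offset '[[0, 0, 0], [0, 0, 0], [0, 0, 0], [0, 0, 0], [0, 0, 0], [0, 0, 0], [0, 0, -0.3], [0, 0, -0.7], [0, 0, -0.8], [0, 0, -0.8]]' --turn '[[0, 0, 0], [0, 0, 0], [0, 0, 0], [0, 0, 0], [0, 0, 0], [0, 0, 0], [0, 0, 0], [0, 0, 0], [0, 0, 0], [0, 0, 0]]' --hand '[0.2, 0.2, 0.2, 0.2, 0.2, 0.2, 0.2, 0.2, 0.2, 0.2]' --newtons 60

```text
time_s: 37.0
position: [0.428, -0.2314, 0.1809]
tool_rot: [[-0.046, 0.999, -0.002], [0.999, 0.046, 0.0], [0.0, -0.002, -1.0]]
ft_force: [0.8, -0.6, -1.1]
grip_width: 0.0293
gripper_force: 61.0
```

```bash
python3 - <<'E'
from fit import *
R=frame(-ey,-ez);p=cw(C,(-.02,.05,0));print(p)
go([p[0],p[1],.29],R);print(observe()['position'])
E
```

```text
[np.float64(0.48777064489450994), np.float64(0.043701367028167314), 0]
t 37.0 turn [-0.02 -0.    0.31] | off(target) [ 6.86  1.59 -2.73] off(now) [ 6.8   1.8  -2.73] dist mm 302 w 0.0293 F [ 0.8 -0.6 -1.1]
[ 0.42801479 -0.23140545  0.18088907]
```

Call:
drive_tool --offset '[[0, 0, -0.75], [0, 0, -0.75], [0, 0, -0.7], [0.98, 0.23, 0], [0.98, 0.23, 0], [0.98, 0.23, 0], [0.98, 0.23, 0], [0.98, 0.23, 0], [0.98, 0.22, 0], [0.98, 0.22, 0]]' --turn '[[0, 0, 0.3], [0, 0, 0], [0, 0, 0], [0, 0, 0], [0, 0, 0], [0, 0, 0], [0, 0, 0], [0, 0, 0], [0, 0, 0], [0, 0, 0]]' --hand '[0.2, 0.2, 0.2, 0.2, 0.2, 0.2, 0.2, 0.2, 0.2, 0.2]'

```text
time_s: 38.25
position: [0.4878, 0.0451, 0.2678]
tool_rot: [[-0.015, 1.0, -0.002], [1.0, 0.015, -0.0], [-0.0, -0.002, -1.0]]
ft_force: [-0.6, -1.7, -1.1]
grip_width: 0.0293
gripper_force: 61.1
```

```bash
python3 - <<'E'
from fit import *
R=frame(-ey,-ez);p=cw(C,(-.02,.05,0))
go([p[0],p[1],.095],R);print(observe()['position'])
E
```

```text
t 38.25 turn [-0.02  0.    0.01] | off(target) [-0.03 -0.    4.32] off(now) [-0.03  0.01  4.32] dist mm 173 w 0.0293 F [-0.6 -1.7 -1.1]
[0.4877851  0.04509958 0.26776071]
```

Call:
drive_tool --offset '[[0, 0, 0.75], [0, 0, 0.75], [0, 0, 0.75], [0, 0, 0.75], [0, 0, 0.7], [0, 0, 0.4], [0, 0, 0.2], [0, 0, 0], [0, 0, 0], [0, 0, 0]]' --turn '[[0, 0, 0], [0, 0, 0], [0, 0, 0], [0, 0, 0], [0, 0, 0], [0, 0, 0], [0, 0, 0], [0, 0, 0], [0, 0, 0], [0, 0, 0]]' --hand '[0.2, 0.2, 0.2, 0.2, 0.2, 0.2, 0.2, 0.2, 0.2, 0.2]'

```text
time_s: 39.5
position: [0.4878, 0.0437, 0.0959]
tool_rot: [[-0.015, 1.0, -0.001], [1.0, 0.015, -0.0], [-0.0, -0.001, -1.0]]
ft_force: [0.6, -0.3, -0.5]
grip_width: 0.0294
gripper_force: 61.2
```

Call:
drive_tool --offset '[[0, 0, 0.04], [0, 0, 0.04], [0, 0, 0.04], [0, 0, 0.02], [0, 0, 0], [0, 0, 0], [0, 0, 0], [0, 0, 0], [0, 0, 0], [0, 0, 0]]' --turn '[[0, 0, 0], [0, 0, 0], [0, 0, 0], [0, 0, 0], [0, 0, 0], [0, 0, 0], [0, 0, 0], [0, 0, 0], [0, 0, 0], [0, 0, 0]]' --hand '[0.2, 0.2, 0.2, 0.2, 0.2, 0.2, 0.2, 0.2, 0.2, 0.2]'

```text
time_s: 40.75
position: [0.4876, 0.0437, 0.0897]
tool_rot: [[-0.015, 1.0, -0.002], [1.0, 0.015, -0.0], [-0.0, -0.002, -1.0]]
ft_force: [-0.0, -0.2, -1.1]
grip_width: 0.0293
gripper_force: 61.1
```

Call:
drive_tool --offset '[[0, 0, 0.03], [0, 0, 0.03], [0, 0, 0.03], [0, 0, 0], [0, 0, 0], [0, 0, 0], [0, 0, 0], [0, 0, 0], [0, 0, 0], [0, 0, 0]]' --turn '[[0, 0, 0], [0, 0, 0], [0, 0, 0], [0, 0, 0], [0, 0, 0], [0, 0, 0], [0, 0, 0], [0, 0, 0], [0, 0, 0], [0, 0, 0]]' --hand '[0.2, 0.2, 0.2, 0.2, 0.2, 0.2, 0.2, 0.2, 0.2, 0.2]'

```text
time_s: 42.0
position: [0.4877, 0.0437, 0.0877]
tool_rot: [[-0.015, 1.0, -0.001], [1.0, 0.015, -0.0], [-0.0, -0.001, -1.0]]
ft_force: [-4.3, -0.2, 19.8]
grip_width: 0.0291
gripper_force: 63.7
```

Call:
drive_tool --offset '[[0, 0, 0], [0, 0, 0], [0, 0, 0], [0, 0, 0], [0, 0, 0], [0, 0, -0.2], [0, 0, -0.4], [0, 0, -0.8], [0, 0, -0.8], [0, 0, -0.8]]' --turn '[[0, 0, 0], [0, 0, 0], [0, 0, 0], [0, 0, 0], [0, 0, 0], [0, 0, 0], [0, 0, 0], [0, 0, 0], [0, 0, 0], [0, 0, 0]]' --hand '[0.38, 0.42, 0.46, 0.5, 0.5, 0.5, 0.5, 0.5, 0.5, 0.5]'

```text
time_s: 43.25
position: [0.4877, 0.0437, 0.2077]
tool_rot: [[-0.015, 1.0, -0.002], [1.0, 0.015, -0.0], [-0.0, -0.002, -1.0]]
ft_force: [0.6, 0.1, 0.3]
grip_width: 0.0427
gripper_force: 0.0
```

Call:
drive_tool --offset '[[0, 0, -0.8], [0, 0, -0.8], [0, 0, -0.8], [-0.9, 0, 0], [-0.9, 0, 0], [-0.9, 0, 0], [-0.9, 0, 0], [-0.9, 0, 0], [0, 0, 0], [0, 0, 0]]' --turn '[[0, 0, 0], [0, 0, 0], [0, 0, 0], [0, 0, 0], [0, 0, 0], [0, 0, 0], [0, 0, 0], [0, 0, 0], [0, 0, 0], [0, 0, 0]]' --hand '[0, 0, 0, 0, 0, 0, 0, 0, 0, 0]'

```text
time_s: 44.5
position: [0.4905, -0.1357, 0.3024]
tool_rot: [[-0.015, 1.0, -0.002], [1.0, 0.015, 0.0], [0.0, -0.002, -1.0]]
ft_force: [0.1, -0.0, 0.4]
grip_width: 0.0002
gripper_force: 0.0
```

```bash
python3 - <<'E'
from fit import *
im=get_image('top');s_=get_image('side')
cv2.imwrite('pics/full_t2.png',im);cv2.imwrite('pics/full_s2.png',s_)
a=cv2.resize(im[160:330,240:390],None,fx=2.6,fy=3.5,interpolation=cv2.INTER_CUBIC);b=cv2.resize(s_[260:330,250:320],None,fx=5.7,fy=5.7,interpolation=cv2.INTER_CUBIC);c=np.zeros((196,399,3),np.uint8)
cv2.imwrite('pics/p1.png',cv2.convertScaleAbs(np.hstack([a,np.vstack([b,c])[:595]]),alpha=1.5,beta=10));print(a.shape,b.shape,observe()['position'],observe()['time_s'])
E
```

```text
(595, 390, 3) (399, 399, 3) [ 0.49059168 -0.13533684  0.30242501] 44.6
```

View pics/p1.png

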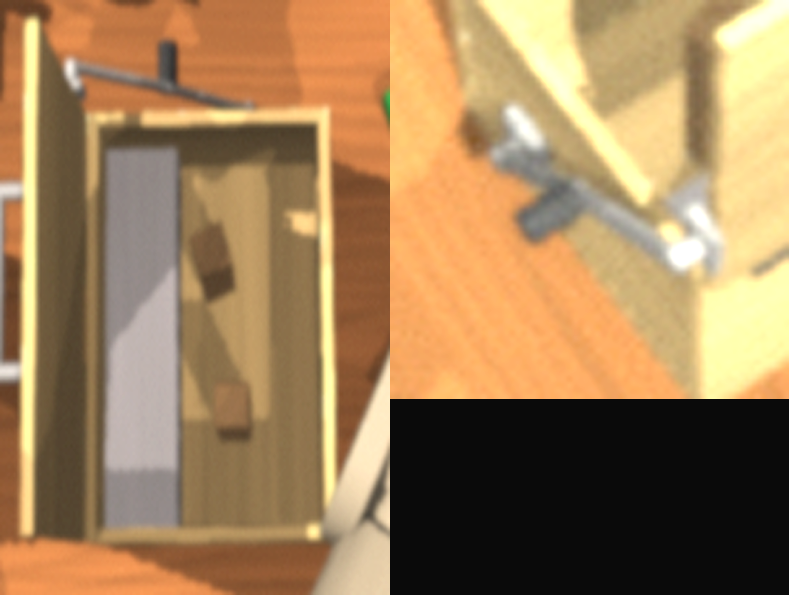

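Both blanks stand, with tops at (208,245) and (232,405). The stud shows at left-half (167,40–85) and right-half (530,222)–(572,195).

```bash
cat >> fit.py <<'E'
def P(C,*a): return np.array(cw(C,a))
E
python3 - <<'E'
from fit import *
for a,b in(((304.2,177.9),(278.3,296.6)),((304.2,172.5),(274.6,298.9)),((304.2,183.5),(281.9,294.2))):
    m,e=tri(a,b);print(m.round(4),round(e,4),wc(m))
for z in(.12,.13,.14,.15,.16): print(z,[proj(n,cw(C,(.036,-.175,z))).round(1).tolist() for n in('top','side')])
R=frame(-ey,-ez);go(cw(C,(.036,-.175,.25)),R)
E
```

```text
[0.7111 0.1034 0.1341] 0.0006 [37, -174, 134]
[0.7233 0.1038 0.1353] 0.0005 [37, -186, 135]
[0.6988 0.1028 0.1329] 0.0023 [36, -162, 133]
0.12 [[305.0, 179.1], [278.2, 299.2]]
0.13 [[304.7, 177.9], [278.1, 297.4]]
0.14 [[304.3, 176.8], [277.9, 295.5]]
0.15 [[304.0, 175.6], [277.8, 293.6]]
0.16 [[303.7, 174.4], [277.6, 291.7]]
t 44.6 turn [-0.02  0.    0.02] | off(target) [5.88 5.62 1.31] off(now) [5.87 5.63 1.3 ] dist mm 329 w 0.0001 F [ 0.3  0.2 -0. ]
```

```bash
python3 - <<'E'
from fit import *
for n,a,b in(('lidp',(267.7,181),(302.5,304.5)),('lidp2',(267.7,181),(303.5,297)),('wallp',(336.9,190.5),(272,283)),('wallp2',(336.9,190.5),(271,286))):
    m,e=tri(a,b);print(n,m.round(4),round(e,4),wc(m))
for y,z in((.05,.12),(-.05,.12),(-.05,.09),(-.04,.1),(-.04,.12)): print(y,z,[proj(k,cw(C,(y,-.145,z))).round(1).tolist() for k in('top','side')])
# wrist fork left edge estimate from g1
for z in(.35,.42,.5): print(z,atz('top',254,230,z),atz('top',220+285/2.3,230,z))
E
```

```text
lidp [0.6888 0.1803 0.1882] 0.0011 [114, -153, 188]
lidp2 [0.6825 0.1762 0.2132] 0.0001 [110, -147, 213]
wallp [0.6915 0.0309 0.0826] 0.0059 [-36, -154, 83]
wallp2 [0.695  0.0309 0.0694] 0.0052 [-36, -157, 69]
0.05 0.12 [[299.0, 191.7], [290.8, 297.3]]
-0.05 0.12 [[342.0, 191.0], [270.0, 270.4]]
-0.05 0.09 [[342.1, 194.0], [270.6, 276.1]]
-0.04 0.1 [[337.8, 193.1], [272.4, 276.8]]
-0.04 0.12 [[337.7, 191.1], [272.0, 273.0]]
0.35 [0.5515 0.179  0.35  ] [0.5515 0.0108 0.35  ]
0.42 [0.5394 0.1668 0.42  ] [0.5395 0.0105 0.42  ]
0.5 [0.5256 0.1529 0.5   ] [0.5256 0.0101 0.5   ]
```

```bash
python3 - <<'E'
from fit import *
a=np.radians(24);zt=ex*np.sin(a)-ez*np.cos(a);R=frame(-ey,zt)
c=P(C,.0365,-.175,.134)-.009*zt;print('contact',c,R.round(3).tolist())
go(c-.045*zt,R);go(c-.16*zt,R)
E
```

```text
contact [0.71201045 0.09967911 0.14222191] [[-0.013, 1.0, -0.006], [0.913, 0.014, 0.407], [0.407, -0.0, -0.914]]
t 44.6 turn [-0.02  4.    0.01] | off(target) [3.67 5.62 4.89] off(now) [5.33 5.63 2.97] dist mm 332 w 0.0001 F [ 0.3  0.2 -0. ]
t 44.6 turn [-0.02  4.    0.01] | off(target) [3.67 5.62 2.02] off(now) [4.16 5.63 0.34] dist mm 280 w 0.0001 F [ 0.3  0.2 -0. ]
```

Call:
drive_tool --offset '[[0, 0, 0], [0, 0, 0], [0, 0, 0], [0, 0, 0], [0.61, 0.94, 0.33], [0.61, 0.94, 0.33], [0.61, 0.94, 0.33], [0.61, 0.94, 0.33], [0.61, 0.93, 0.35], [0.62, 0.93, 0.35]]' --turn '[[0, 1, 0], [0, 1, 0], [0, 1, 0], [0, 1, 0], [0, 0, 0], [0, 0, 0], [0, 0, 0], [0, 0, 0], [0, 0, 0], [0, 0, 0]]' --hand '[0, 0, 0, 0, 0, 0, 0, 0, 0, 0]'

```text
time_s: 45.85
position: [0.7137, 0.0363, 0.2877]
tool_rot: [[-0.014, 1.0, -0.008], [0.914, 0.016, 0.407], [0.407, -0.002, -0.914]]
ft_force: [-0.1, -0.2, -0.4]
grip_width: -0.0004
gripper_force: 0.0
```

Call:
drive_tool --offset '[[0, 0, 0.7], [0, 0, 0.7], [0, 0, 0.7], [0, 0, 0.7], [0, 0, 0], [0, 0, 0], [0, 0, 0], [0, 0, 0], [0, 0, 0], [0, 0, 0]]' --turn '[[0, 0, 0], [0, 0, 0], [0, 0, 0], [0, 0, 0], [0, 0, 0], [0, 0, 0], [0, 0, 0], [0, 0, 0], [0, 0, 0], [0, 0, 0]]' --hand '[0, 0, 0, 0, 0, 0, 0, 0, 0, 0]'

```text
time_s: 47.1
position: [0.7121, 0.0794, 0.1853]
tool_rot: [[-0.012, 1.0, -0.008], [0.913, 0.015, 0.407], [0.407, -0.002, -0.914]]
ft_force: [-0.3, -0.4, 0.0]
grip_width: 0.0001
gripper_force: 0.0
```

```bash
python3 - <<'E'
from fit import *
a=np.radians(24);zt=ex*np.sin(a)-ez*np.cos(a);R=frame(-ey,zt)
c=P(C,.0365,-.175,.134)-.009*zt
go(c,R);print(observe()['q'].round(),observe()['position'])
E
```

```text
t 47.1 turn [-0.02  0.   -0.  ] | off(target) [0.03 0.   1.19] off(now) [0.03 0.01 1.19] dist mm 48 w 0.0001 F [-0.3 -0.4  0. ]
[-11.  42.  50.  23.  94. -12.] [0.71209735 0.07940176 0.18526357]
```

Call:
drive_tool --offset '[[0.03, 0, 0.5], [0, 0, 0.45], [0, 0, 0.1], [0, 0, 0.08], [0, 0, 0.08], [0, 0, 0.08], [0, 0, 0.08], [0, 0, 0.08], [0, 0, 0], [0, 0, 0]]' --turn '[[0, 0, 0], [0, 0, 0], [0, 0, 0], [0, 0, 0], [0, 0, 0], [0, 0, 0], [0, 0, 0], [0, 0, 0], [0, 0, 0], [0, 0, 0]]' --hand '[0, 0, 0, 0, 0, 0, 0, 0, 0, 0]'

```text
time_s: 48.35
position: [0.7115, 0.104, 0.1325]
tool_rot: [[-0.012, 1.0, -0.008], [0.914, 0.015, 0.406], [0.406, -0.002, -0.914]]
ft_force: [-0.8, 0.5, 0.7]
grip_width: -0.0004
gripper_force: 0.4
```

Call:
drive_tool --offset '[[0, 0, 0.08], [0, 0, 0.08], [0, 0, 0.08], [0, 0, 0.08], [0, 0, 0.06], [0, 0, 0.05], [0, 0, 0.05], [0, 0, 0], [0, 0, 0], [0, 0, 0]]' --turn '[[0, 0, 0], [0, 0, 0], [0, 0, 0], [0, 0, 0], [0, 0, 0], [0, 0, 0], [0, 0, 0], [0, 0, 0], [0, 0, 0], [0, 0, 0]]' --hand '[0, 0, 0, 0, 0, 0, 0, 0, 0, 0]'

```text
time_s: 49.6
position: [0.7119, 0.1134, 0.1181]
tool_rot: [[-0.015, 1.0, -0.005], [0.912, 0.016, 0.409], [0.409, 0.002, -0.912]]
ft_force: [-3.1, 4.0, 15.3]
grip_width: -0.0003
gripper_force: 6.1
```

```bash
python3 - <<'E'
from fit import *
a=np.radians(24);zt=ex*np.sin(a)-ez*np.cos(a);R=frame(-ey,zt)
c=P(C,.0365,-.175,.134)-.009*zt
go(c,R)
im=get_image('top');s_=get_image('side');cv2.imwrite('pics/full_t3.png',im);cv2.imwrite('pics/full_s3.png',s_)
# lid motion check: diff of lid region in side view vs earlier
s2=cv2.imread('pics/full_s2.png');d=cv2.absdiff(s_,s2).max(2);ys,xs=np.where(d[170:330,300:420]>50);print(len(ys))
E
```

```text
t 49.6 turn [ 0.01 -0.03  0.02] | off(target) [-0.07 -0.   -0.69] off(now) [-0.07 -0.   -0.69] dist mm 28 w -0.0003 F [-3.1  4.  15.3]
5038
```

Call:
drive_tool --offset '[[0, 0, 0.06], [0, 0, 0.06], [0, 0, 0.06], [0, 0, 0], [0, 0, 0], [0, 0, 0], [0, 0, 0], [0, 0, 0], [0, 0, 0], [0, 0, 0]]' --turn '[[0, 0, 0], [0, 0, 0], [0, 0, 0], [0, 0, 0], [0, 0, 0], [0, 0, 0], [0, 0, 0], [0, 0, 0], [0, 0, 0], [0, 0, 0]]' --hand '[0, 0, 0, 0, 0, 0, 0, 0, 0, 0]'

```text
time_s: 50.95
position: [0.7121, 0.1161, 0.1116]
tool_rot: [[-0.015, 1.0, -0.004], [0.912, 0.015, 0.409], [0.409, 0.002, -0.913]]
ft_force: [-2.1, 2.0, 15.0]
grip_width: -0.0
gripper_force: 6.4
```

```bash
python3 - <<'E'
from fit import *
print(observe()['position'],observe()['ft_force'])
im=get_image('side');cv2.imwrite('pics/full_s4.png',im)
a=cv2.resize(im[190:330,230:400],None,fx=4.7,fy=4.2,interpolation=cv2.INTER_CUBIC);cv2.imwrite('pics/k1.png',cv2.convertScaleAbs(a,alpha=1.4,beta=10))
E
```

```text
[0.71206702 0.11605532 0.11162632] [-2.13266501  1.96639609 15.01894504]
```

View pics/k1.png

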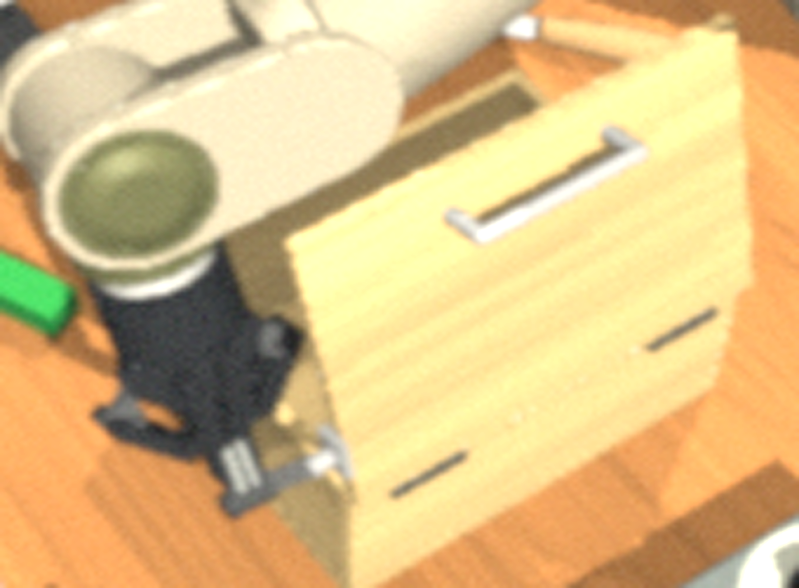

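The stay is broken: the knee is folded about 30 mm down and the lid has started to lower (handle bar centre at (555,190) in the crop). I'll back off and estimate the lid angle.

Call:
drive_tool --offset '[[0, 0, -0.5], [0, 0, -0.7], [0, 0, -0.8], [-0.3, -0.6, -0.8], [-0.3, -0.8, -0.8], [-0.2, -0.8, -0.8], [0, -0.8, -0.8], [0, -0.8, -0.8], [0, -0.8, -0.6], [0, -0.8, 0]]' --turn '[[0, 0, 0], [0, 0, 0], [0, 0, 0], [0, 0, 0], [0, 0, 0], [0, 0, 0], [0, 0, 0], [0, 0, 0], [0, 0, 0], [0, 0, 0]]' --hand '[0, 0, 0, 0, 0, 0, 0, 0, 0, 0]'

```text
time_s: 52.25
position: [0.4971, -0.0256, 0.3383]
tool_rot: [[-0.013, 1.0, -0.005], [0.914, 0.014, 0.405], [0.405, 0.0, -0.914]]
ft_force: [1.1, -0.7, -0.7]
grip_width: 0.0004
gripper_force: 0.0
```

```bash
cat >> fit.py <<'E'
H=(.1065,.142)
def lidp(psi,r,off,y):
    a=np.radians(psi);u=np.array([-np.cos(a),np.sin(a)]);n=np.array([np.sin(a),np.cos(a)]);q=np.array(H)+r*u+off*n
    return P(C,q[0],y,q[1])
E
python3 - <<'E'
from fit import *
im=get_image('side');cv2.imwrite('pics/full_s5.png',im);t5=get_image('top');cv2.imwrite('pics/full_t5.png',t5)
for ps in(92,85,80,75,70,65,60): print(ps,'bar',proj('side',lidp(ps,.185,.037,0)).round(1),'far top corner',proj('side',lidp(ps,.216,.009,-.139)).round(1),'near',proj('side',lidp(ps,.216,.009,.139)).round(1))
k=lambda x,y:(round(230+x/4.7,1),round(190+y/4.2,1));print('seen bar',k(560,195),'far',k(290,243),'near',k(738,35))
R=observe()['tool_rot'];print(observe()['position'],observe()['q'].round())
a=-np.radians(45);R=frame(-ey,ex*np.sin(a)-ez*np.cos(a))
for p in(P(C,0.0,.105,.43),P(C,.2,.105,.43)): go(p,R)
E
```

```text
92 bar [366.  253.5] far top corner [309.9 267.7] near [405.9 210. ]
85 bar [359.9 245.8] far top corner [302.9 259.2] near [398.5 202.8]
80 bar [355.6 240.8] far top corner [298.1 253.7] near [393.2 198.2]
75 bar [351.2 236.1] far top corner [293.4 248.8] near [388.  194.2]
70 bar [346.8 231.9] far top corner [288.9 244.6] near [382.9 190.8]
65 bar [342.5 228.2] far top corner [284.6 240.9] near [377.9 188.1]
60 bar [338.4 224.9] far top corner [280.6 237.9] near [373.2 185.9]
seen bar (349.1, 236.4) far (291.7, 247.9) near (387.0, 198.3)
[ 0.49594866 -0.02486228  0.3378922 ] [-28.  15.  70.  22. 106. -25.]
t 52.35 turn [ -0.02 -11.49   0.  ] | off(target) [-0.06 -1.56 -3.2 ] off(now) [ 2.96 -1.56 -1.2 ] dist mm 142 w -0.0 F [0.  0.4 0.3]
t 52.35 turn [ -0.02 -11.49   0.  ] | off(target) [ 3.47 -1.56 -6.73] off(now) [ 7.53 -1.56  0.83] dist mm 309 w -0.0 F [0.  0.4 0.3]
```

Call:
drive_tool --offset '[[0.75, -0.4, -0.3], [0.75, -0.4, -0.3], [0.75, -0.4, -0.3], [0.7, -0.36, -0.3], [0, 0, 0], [0, 0, 0], [0, 0, 0], [0, 0, 0], [0, 0, 0], [0, 0, 0]]' --turn '[[0, 0, 0], [0, 0, 0], [0, 0, 0], [0, 0, 0], [0, -1, 0], [0, -1, 0], [0, -1, 0], [0, -1, 0], [0, -1, 0], [0, -1, 0]]' --hand '[0, 0, 0, 0, 0, 0, 0, 0, 0, 0]'

```text
time_s: 53.6
position: [0.435, 0.0627, 0.429]
tool_rot: [[-0.015, 1.0, 0.001], [0.977, 0.015, -0.211], [-0.211, -0.002, -0.977]]
ft_force: [-0.3, 0.2, 0.9]
grip_width: 0.0
gripper_force: 0.0
```

Call:
drive_tool --offset '[[0, 0, 0], [0, 0, 0], [0, 0, 0], [0, 0, 0], [0, 0, 0], [0, 0, 0], [0.8, 0, -0.8], [0.8, 0, -0.8], [0.8, 0, -0.8], [0.8, 0, -0.8]]' --turn '[[0, -1, 0], [0, -1, 0], [0, -1, 0], [0, -1, 0], [0, -1, 0], [0, -0.5, 0], [0, 0, 0], [0, 0, 0], [0, 0, 0], [0, 0, 0]]' --hand '[0, 0, 0, 0, 0, 0, 0, 0, 0, 0]'

```text
time_s: 54.85
position: [0.4319, 0.2455, 0.4285]
tool_rot: [[-0.012, 1.0, 0.009], [0.707, 0.015, -0.707], [-0.707, -0.002, -0.707]]
ft_force: [0.1, -0.1, 0.2]
grip_width: 0.0002
gripper_force: 0.0
```

```bash
python3 - <<'E'
from fit import *
print(observe()['position'],observe()['q'].round())
a=-np.radians(45);R=frame(-ey,ex*np.sin(a)-ez*np.cos(a))
for ps in(85,74,70,60,50,40,30,20,10,0): print(ps,end=' ');go(lidp(ps,.2,.009,.105),R)
go(lidp(74,.2,.059,.105),R)
E
```

```text
[0.43194073 0.24552138 0.42854532] [ 34.  25.  49. -46. 124.  12.]
85 t 54.85 turn [-0.01  0.    0.02] | off(target) [ 0.03 -0.05  3.02] off(now) [ 0.04 -0.05  3.02] dist mm 121 w 0.0002 F [ 0.1 -0.1  0.2]
74 t 54.85 turn [-0.01  0.    0.02] | off(target) [-0.54 -0.05  3.79] off(now) [-0.54 -0.05  3.79] dist mm 153 w 0.0002 F [ 0.1 -0.1  0.2]
70 t 54.85 turn [-0.01  0.    0.02] | off(target) [-0.72 -0.05  4.09] off(now) [-0.71 -0.05  4.09] dist mm 166 w 0.0002 F [ 0.1 -0.1  0.2]
60 t 54.85 turn [-0.01  0.    0.02] | off(target) [-1.05 -0.05  4.9 ] off(now) [-1.05 -0.05  4.9 ] dist mm 200 w 0.0002 F [ 0.1 -0.1  0.2]
50 t 54.85 turn [-0.01  0.    0.02] | off(target) [-1.24 -0.05  5.75] off(now) [-1.24 -0.05  5.75] dist mm 235 w 0.0002 F [ 0.1 -0.1  0.2]
40 t 54.85 turn [-0.01  0.    0.02] | off(target) [-1.28 -0.05  6.62] off(now) [-1.28 -0.05  6.62] dist mm 270 w 0.0002 F [ 0.1 -0.1  0.2]
30 t 54.85 turn [-0.01  0.    0.02] | off(target) [-1.17 -0.05  7.49] off(now) [-1.16 -0.05  7.49] dist mm 303 w 0.0002 F [ 0.1 -0.1  0.2]
20 t 54.85 turn [-0.01  0.    0.02] | off(target) [-0.91 -0.05  8.32] off(now) [-0.9  -0.05  8.32] dist mm 335 w 0.0002 F [ 0.1 -0.1  0.2]
10 t 54.85 turn [-0.01  0.    0.02] | off(target) [-0.5  -0.05  9.09] off(now) [-0.5  -0.04  9.09] dist mm 364 w 0.0002 F [ 0.1 -0.1  0.2]
0 t 54.85 turn [-0.01  0.    0.02] | off(target) [ 0.03 -0.05  9.79] off(now) [ 0.03 -0.04  9.79] dist mm 391 w 0.0002 F [ 0.1 -0.1  0.2]
t 54.85 turn [-0.01  0.    0.02] | off(target) [ 0.06 -0.05  2.7 ] off(now) [ 0.06 -0.05  2.7 ] dist mm 108 w 0.0002 F [ 0.1 -0.1  0.2]
```

Call:
drive_tool --offset '[[0.06, -0.05, 0.7], [0, 0, 0.7], [0, 0, 0.7], [0, 0, 0.6], [-0.1, 0, 0.18], [-0.1, 0, 0.18], [-0.1, 0, 0.18], [-0.1, 0, 0.18], [-0.1, 0, 0.18], [-0.1, 0, 0.18]]' --turn '[[0, 0, 0], [0, 0, 0], [0, 0, 0], [0, 0, 0], [0, 0, 0], [0, 0, 0], [0, 0, 0], [0, 0, 0], [0, 0, 0], [0, 0, 0]]' --hand '[0, 0, 0, 0, 0, 0, 0, 0, 0, 0]'

```text
time_s: 56.1
position: [0.4314, 0.1209, 0.3377]
tool_rot: [[-0.012, 1.0, 0.01], [0.707, 0.015, -0.707], [-0.707, -0.001, -0.707]]
ft_force: [0.2, 2.4, 1.8]
grip_width: -0.0001
gripper_force: 1.6
```

Call:
drive_tool --offset '[[-0.09, 0, 0.15], [-0.09, 0, 0.15], [-0.085, 0, 0.205], [-0.085, 0, 0.205], [-0.085, 0, 0.205], [-0.085, 0, 0.205], [-0.05, 0, 0.21], [-0.05, 0, 0.21], [-0.05, 0, 0.21], [-0.05, 0, 0.21]]' --turn '[[0, 0, 0], [0, 0, 0], [0, 0, 0], [0, 0, 0], [0, 0, 0], [0, 0, 0], [0, 0, 0], [0, 0, 0], [0, 0, 0], [0, 0, 0]]' --hand '[0, 0, 0, 0, 0, 0, 0, 0, 0, 0]'

```text
time_s: 57.35
position: [0.4323, 0.0451, 0.302]
tool_rot: [[-0.012, 1.0, 0.009], [0.707, 0.015, -0.707], [-0.707, -0.002, -0.707]]
ft_force: [-0.1, 3.0, -0.3]
grip_width: 0.0002
gripper_force: 1.0
```

```bash
python3 - <<'E'
from fit import *
a=-np.radians(45);R=frame(-ey,ex*np.sin(a)-ez*np.cos(a))
for ps in(60,50,40): print(ps,end=' ');go(lidp(ps,.2,.009,.105),R)
o=observe();print(wc(o['position']),o['q'].round())
E
```

```text
60 t 57.35 turn [-0.01 -0.    0.02] | off(target) [ 0.26  0.01 -0.88] off(now) [ 0.26  0.01 -0.88] dist mm 37 w 0.0002 F [-0.1  3.  -0.3]
50 t 57.35 turn [-0.01 -0.    0.02] | off(target) [ 0.07  0.01 -0.03] off(now) [ 0.07  0.01 -0.03] dist mm 3 w 0.0002 F [-0.1  3.  -0.3]
40 t 57.35 turn [-0.01 -0.    0.02] | off(target) [0.03 0.01 0.84] off(now) [0.03 0.01 0.84] dist mm 34 w 0.0002 F [-0.1  3.  -0.3]
[-18, 105, 302] [ 14.  16.  85. -44.  92.  16.]
```

Call:
drive_tool --offset '[[0.01, 0, 0.22], [0.01, 0, 0.22], [0.01, 0, 0.22], [0.01, 0, 0.22], [0.03, 0, 0.22], [0.03, 0, 0.22], [0.03, 0, 0.22], [0.03, 0, 0.21], [0.055, 0, 0.21], [0.055, 0, 0.21]]' --turn '[[0, 0, 0], [0, 0, 0], [0, 0, 0], [0, 0, 0], [0, 0, 0], [0, 0, 0], [0, 0, 0], [0, 0, 0], [0, 0, 0], [0, 0, 0]]' --hand '[0, 0, 0, 0, 0, 0, 0, 0, 0, 0]'

```text
time_s: 58.6
position: [0.433, -0.0084, 0.2328]
tool_rot: [[-0.012, 1.0, 0.009], [0.707, 0.015, -0.707], [-0.707, -0.002, -0.707]]
ft_force: [-0.2, 1.9, 1.6]
grip_width: -0.0001
gripper_force: 0.8
```

Call:
drive_tool --offset '[[0.065, 0, 0.2], [0.065, 0, 0.2], [0.1, 0, 0.19], [0.1, 0, 0.19], [0.1, 0, 0.19], [0.1, 0, 0.19], [0, 0, 0], [0, 0, 0], [0, 0, 0], [0, 0, 0]]' --turn '[[0, 0, 0], [0, 0, 0], [0, 0, 0], [0, 0, 0], [0, 0, 0], [0, 0, 0], [0, 0, 0], [0, 0, 0], [0, 0, 0], [0, 0, 0]]' --hand '[0, 0, 0, 0, 0, 0, 0, 0, 0, 0]'

```text
time_s: 59.85
position: [0.4332, -0.026, 0.1858]
tool_rot: [[-0.012, 1.0, 0.009], [0.707, 0.015, -0.707], [-0.707, -0.002, -0.707]]
ft_force: [-0.0, 0.1, -0.5]
grip_width: 0.0
gripper_force: 0.0
```

```bash
python3 - <<'E'
from fit import *
a=-np.radians(45);R=frame(-ey,ex*np.sin(a)-ez*np.cos(a))
for ps in(10,0): print(ps,end=' ');go(lidp(ps,.2,.009,.105),R)
o=observe();print(wc(o['position']),o['q'].round(),'down',(o['tool_rot'].T@[0,0,-.01]/.04).round(3))
E
```

```text
10 t 59.85 turn [-0.01  0.    0.02] | off(target) [0.   0.01 0.  ] off(now) [0.   0.01 0.  ] dist mm 1 w 0.0 F [-0.   0.1 -0.5]
0 t 59.85 turn [-0.01  0.    0.02] | off(target) [0.53 0.01 0.7 ] off(now) [0.53 0.01 0.7 ] dist mm 35 w 0.0 F [-0.   0.1 -0.5]
[-89, 106, 186] [  5.  21.  99. -48.  72.  25.] down [0.177 0.    0.177]
```

Call:
drive_tool --offset '[[0.07, 0, 0.08], [0.07, 0, 0.08], [0.07, 0, 0.08], [0.07, 0, 0.08], [0.06, 0, 0.07], [0.03, 0, 0.03], [0.02, 0, 0.02], [0, 0, 0], [0, 0, 0], [0, 0, 0]]' --turn '[[0, 0, 0], [0, 0, 0], [0, 0, 0], [0, 0, 0], [0, 0, 0], [0, 0, 0], [0, 0, 0], [0, 0, 0], [0, 0, 0], [0, 0, 0]]' --hand '[0, 0, 0, 0, 0, 0, 0, 0, 0, 0]'

```text
time_s: 61.1
position: [0.4331, -0.0274, 0.1621]
tool_rot: [[-0.012, 1.0, 0.009], [0.707, 0.015, -0.707], [-0.707, -0.002, -0.707]]
ft_force: [0.8, -0.2, 0.2]
grip_width: 0.0002
gripper_force: 0.0
```

Call:
drive_tool --offset '[[0.03, 0, 0.03], [0.03, 0, 0.03], [0.03, 0, 0.03], [0.03, 0, 0.03], [0, 0, 0], [0, 0, 0], [0, 0, 0], [0, 0, 0], [0, 0, 0], [0, 0, 0]]' --turn '[[0, 0, 0], [0, 0, 0], [0, 0, 0], [0, 0, 0], [0, 0, 0], [0, 0, 0], [0, 0, 0], [0, 0, 0], [0, 0, 0], [0, 0, 0]]' --hand '[0, 0, 0, 0, 0, 0, 0, 0, 0, 0]'

```text
time_s: 62.35
position: [0.4333, -0.0276, 0.1565]
tool_rot: [[-0.011, 1.0, 0.01], [0.706, 0.015, -0.708], [-0.708, -0.001, -0.706]]
ft_force: [-3.7, 2.8, 12.2]
grip_width: 0.0
gripper_force: 5.9
```

Call:
drive_tool --offset '[[0.02, 0, 0.02], [0.01, 0, 0.01], [0, 0, 0], [0, 0, 0], [0, 0, 0], [0, 0, 0], [0, 0, 0], [0, 0, 0], [0, 0, 0], [0, 0, 0]]' --turn '[[0, 0, 0], [0, 0, 0], [0, 0, 0], [0, 0, 0], [0, 0, 0], [0, 0, 0], [0, 0, 0], [0, 0, 0], [0, 0, 0], [0, 0, 0]]' --hand '[0, 0, 0, 0, 0, 0, 0, 0, 0, 0]'

```text
time_s: 63.6
position: [0.4334, -0.0277, 0.1563]
tool_rot: [[-0.01, 1.0, 0.011], [0.704, 0.015, -0.71], [-0.71, 0.001, -0.704]]
ft_force: [-6.2, 6.9, 24.5]
grip_width: -0.0005
gripper_force: 12.6
```

Call:
drive_tool --offset '[[0, 0, -0.3], [0, 0, -0.6], [0.3, 0, -0.8], [0.4, 0, -0.9], [0.4, 0, -0.9], [0, 0, -0.9], [0, 0, 0], [0, 0, 0], [0, 0, 0], [0, 0, 0]]' --turn '[[0, 0, 0], [0, 0, 0], [0, 0, 0], [0, 0, 0], [0, 0, 0], [0, 0, 0], [0, 0, 0], [0, 0, 0], [0, 0, 0], [0, 0, 0]]' --hand '[0, 0, 0, 0, 0, 0, 0, 0, 0, 0]'

```text
time_s: 64.85
position: [0.4309, 0.1275, 0.2466]
tool_rot: [[-0.012, 1.0, 0.008], [0.707, 0.014, -0.707], [-0.707, -0.003, -0.707]]
ft_force: [0.3, 0.4, -0.2]
grip_width: 0.0003
gripper_force: 0.0
```

Call:
drive_tool --offset '[[-0.9, 0, -0.7], [-0.9, 0, -0.7], [-0.9, 0, -0.7], [-0.9, 0, -0.7], [-0.9, 0, 0], [-0.9, 0, 0], [-0.9, 0, 0], [0, 0, 0], [0, 0, 0], [0, 0, 0]]' --turn '[[0, 0, 0], [0, 0, 0], [0, 0, 0], [0, 0, 0], [0, 0, 0], [0, 0, 0], [0, 0, 0], [0, 0, 0], [0, 0, 0], [0, 0, 0]]' --hand '[0, 0, 0, 0, 0, 0, 0, 0, 0, 0]'

```text
time_s: 66.1
position: [0.4332, 0.0297, 0.5033]
tool_rot: [[-0.014, 1.0, 0.008], [0.707, 0.015, -0.707], [-0.707, -0.004, -0.707]]
ft_force: [-0.0, -0.2, -1.5]
grip_width: 0.0002
gripper_force: 0.0
```

```bash
python3 - <<'E'
from fit import *
print(observe()['position'],observe()['time_s'],observe()['q'].round())
im=get_image('top');s_=get_image('side')
cv2.imwrite('pics/full_t6.png',im);cv2.imwrite('pics/full_s6.png',s_)
# lid shut check: predict handle bar and edge pixels
for ps in(0,3,6): print(ps,'bar ends top',[proj('top',lidp(ps,.185,.037,y)).round(1).tolist() for y in(-.05,.05)],'side',[proj('side',lidp(ps,.185,.037,y)).round(1).tolist() for y in(-.05,.05)])
# did controller move? 
t2=cv2.imread('pics/full_t2.png');d=cv2.absdiff(im,t2).max(2)[215:315,165:235];print('controller diff',(d>40).sum())
a=cv2.resize(im[200:320,165:250],None,fx=4.7,fy=4.9,interpolation=cv2.INTER_CUBIC)   # 400x588
b=cv2.resize(s_[190:390,240:440],None,fx=2,fy=2,interpolation=cv2.INTER_CUBIC)
b=np.vstack([b,cv2.resize(im[180:330,240:390],None,fx=1.25,fy=1.25)]) if 0 else np.vstack([b,np.zeros((188,400,3),np.uint8)])
c=cv2.resize(im[180:320,240:390],(400,188));b[400:]=c
cv2.imwrite('pics/last.png',np.hstack([a[:588,:400],b]));print(a.shape,b.shape)
E
```

```text
[0.43318202 0.02973035 0.50329482] 66.1 [ 12.  11.  58. -49. 112.  -8.]
0 bar ends top [[355.4, 226.6], [356.1, 272.3]] side [[292.8, 234.3], [322.6, 217.5]]
3 bar ends top [[354.4, 225.9], [355.2, 271.9]] side [[293.2, 232.8], [323.2, 215.8]]
6 bar ends top [[353.2, 225.1], [354.0, 271.5]] side [[293.7, 231.4], [323.9, 214.4]]
controller diff 3245
(588, 400, 3) (588, 400, 3)
```

Call:
drive_tool --offset '[[-0.9, 0, 0.9], [-0.9, 0, 0.9], [-0.9, 0, 0.9], [-0.9, 0, 0.9], [-0.9, 0, 0.9], [-0.9, 0, 0.9], [0, 0, 0], [0, 0, 0], [0, 0, 0], [0, 0, 0]]' --turn '[[0, 0, 0], [0, 0, 0], [0, 0, 0], [0, 0, 0], [0, 0, 0], [0, 0, 0], [0, 1, 0], [0, 1, 0], [0, 1, 0], [0, 1, 0]]' --hand '[0.5, 0.5, 0.5, 0.5, 0.5, 0.5, 0.5, 0.5, 0.5, 0.5]'

```text
time_s: 67.45
position: [0.4378, -0.2759, 0.5042]
tool_rot: [[-0.015, 1.0, 0.003], [0.935, 0.016, -0.355], [-0.355, -0.002, -0.935]]
ft_force: [-0.1, 0.1, 0.7]
grip_width: 0.0426
gripper_force: 0.0
```

Call:
drive_tool --offset '[[0, 0, 0], [0, 0, 0], [0, 0, 0], [0, 0, 0], [0, 0, 0], [0, 0, 0], [0, 0, 0], [0, 0, 0], [0, 0, 0], [0, 0, 0]]' --turn '[[0, 1, 0], [0, 1, 0], [0, 1, 0], [0, 0.5, 0], [0, 0, 0], [0, 0, 0], [0, 0, 0], [0, 0, 0], [0, 0, 0], [0, 0, 0]]' --hand '[0.5, 0.5, 0.5, 0.5, 0.5, 0.5, 0.5, 0.5, 0.5, 0.5]'

```text
time_s: 68.7
position: [0.4376, -0.2762, 0.5045]
tool_rot: [[-0.015, 1.0, -0.002], [1.0, 0.015, -0.0], [-0.0, -0.002, -1.0]]
ft_force: [-0.4, -0.5, -0.7]
grip_width: 0.0429
gripper_force: 0.0
```

```bash
python3 - <<'E'
from fit import *
print(observe()['position'],observe()['time_s'],observe()['q'].round())
im=get_image('top');s_=get_image('side')
cv2.imwrite('pics/full_t7.png',im);cv2.imwrite('pics/full_s7.png',s_)
t2=cv2.imread('pics/full_t2.png');d=cv2.absdiff(im,t2).max(2)[215:315,165:235];print('controller diff',(d>40).sum())
# controller top: grey in a window
h=cv2.cvtColor(im,cv2.COLOR_BGR2HSV);w=h[200:330,150:250]
white=((w[...,1]<40)&(w[...,2]>170)).astype(np.uint8)
n,l,st,ce=cv2.connectedComponentsWithStats(white);i=1+st[1:,4].argmax();print('dial disc px',st[i],(ce[i]+[150,200]).round(1))
gr=((w[...,0]>50)&(w[...,0]<80)&(w[...,1]>120)).astype(np.uint8);n,l,st,ce=cv2.connectedComponentsWithStats(gr);i=1+st[1:,4].argmax();print('green',st[i],ce[i]+[150,200])
a=cv2.resize(im[200:330,160:260],(400,592),interpolation=cv2.INTER_CUBIC)
b=np.vstack([cv2.resize(s_[290:390,340:440],(400,400),interpolation=cv2.INTER_CUBIC),cv2.resize(s_[190:330,240:400],(400,192))])
cv2.imwrite('pics/last.png',np.hstack([a,b]))
E
```

```text
[ 0.43756433 -0.27620302  0.50445788] 68.7 [-45.  17.  38.  -0. 125. -46.]
controller diff 0
dial disc px [ 29  62  44  33 413] [201.3 272.3]
green [48 51 11  8 32] [202.34375 255.0625 ]
```

```bash
python3 - <<'E'
import cv2,numpy as np
im=cv2.imread('pics/full_t7.png');s_=cv2.imread('pics/full_s7.png')
a=cv2.resize(im[259:309,178:228],(400,400),interpolation=cv2.INTER_CUBIC)
b=cv2.resize(s_[305:361,380:436],(400,400),interpolation=cv2.INTER_CUBIC)
c=cv2.resize(im[210:260,165:265],(400,192),interpolation=cv2.INTER_CUBIC);d=cv2.resize(s_[200:310,240:410],(400,192))
cv2.imwrite('pics/last.png',np.vstack([np.hstack([a,b]),np.hstack([c,d])]))
E
```

```text
(no output)
```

View pics/last.png

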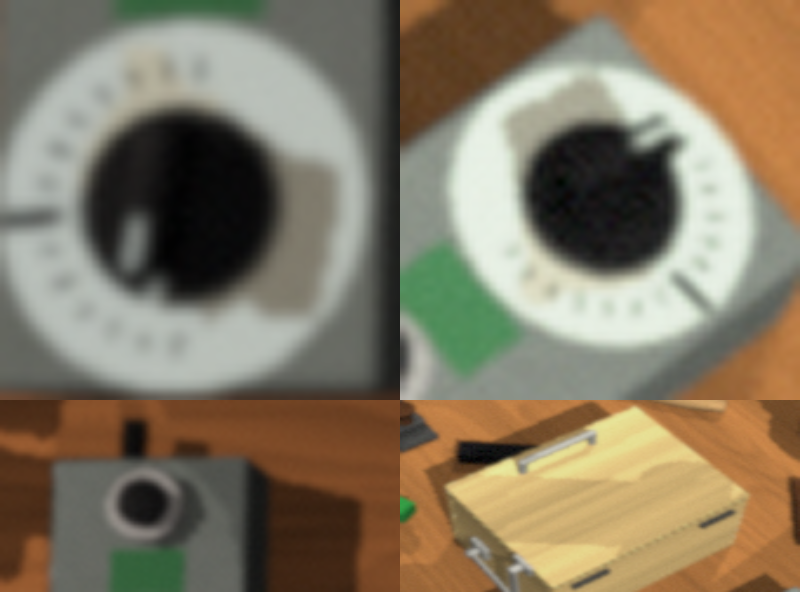

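The lid is shut. In the top-left crop the dial disc is centred at about (188,205), the mark is at (30,217) and the skirt's white pointer end is at (155,288). In the side crop the mark is at (695,293) and the pointer at (672,142).

```bash
cat > dial.py <<'E'
from fit import *
ta=lambda x,y:(178+x/8,259+y/8)
sa=lambda x,y:(380+(x-400)/7.143,305+y/7.143)
def ang(a,b): return np.degrees(np.arctan2(b[1]-a[1],b[0]-a[0]))
for n,k,c,m,sk,skc,br in(('top',ta,(188,205),(30,217),(155,288),(181,203),(133,243)),('side',sa,(602,205),(695,293),(672,142),(602,198),(650,130))):
    c0=atz(n,*k(*c),.067);m0=atz(n,*k(*m),.067);print(n,'axis(disc)',c0,'axis(skirt)',atz(n,*k(*skc),.079),'mark ang',ang(c0,m0),np.hypot(*(m0-c0)[:2]))
    for z in(.075,.079): p=atz(n,*k(*sk),z);print('  skirt ptr',z,p,ang(c0,p),np.hypot(*(p-c0)[:2]))
    p=atz(n,*k(*br),.109);print('  bar ptr',p,ang(c0,p),np.hypot(*(p-c0)[:2]))
E
python3 dial.py; python3 - <<'E'
from fit import *
# button: c1 crop (128,287) top ; last crop bottom-left scale 4 (x), 3.84 (y)
u,v=165+142/4,210+(500-400)/3.84
print('btn top',atz('top',u,v,.083),'from green/ctrl corners',[atz('top',*t(*a),.065) for a in((48,250),(222,250),(214,520),(42,519))])
E
```

```text
top axis(disc) [0.4687 0.3498 0.067 ] axis(skirt) [0.4685 0.3487 0.079 ] mark ang 94.49171790236834 0.04724510556660867
  skirt ptr 0.075 [0.4438 0.3564 0.075 ] 165.15454791791623 0.025759852484049703
  skirt ptr 0.079 [0.4436 0.3552 0.079 ] 167.8584835920905 0.025674306222369492
  bar ptr [0.4549 0.3539 0.109 ] 163.45323918381894 0.014396180048887947
side axis(disc) [0.4724 0.3545 0.067 ] axis(skirt) [0.4759 0.3554 0.079 ] mark ang 96.48021047869179 0.04518871540550804
  skirt ptr 0.075 [0.4381 0.3521 0.075 ] -175.9974893483558 0.03438386249390838
  skirt ptr 0.079 [0.44   0.3531 0.079 ] -177.52579553182963 0.032430232808291694
  bar ptr [0.4575 0.3528 0.109 ] -173.4910435594975 0.014996666296213936
btn top [0.583 0.353 0.083] from green/ctrl corners [array([0.6111, 0.4133, 0.065 ]), array([0.6111, 0.2954, 0.065 ]), array([0.4151, 0.2934, 0.065 ]), array([0.4152, 0.4072, 0.065 ])]
```

Call:
drive_tool --offset '[[0.98, 0.06, 0], [0.98, 0.06, 0], [0.98, 0.06, 0], [0.98, 0.06, 0], [0.98, 0.06, 0], [0.98, 0.06, 0], [0.98, 0.06, 0], [0.98, 0.06, 0], [0.98, 0.06, 0], [0.98, 0.06, 0]]' --turn '[[0, 0, 0], [0, 0, 0], [0, 0, 0], [0, 0, 0], [0, 0, 0], [0, 0, 0], [0, 0, 0], [0, 0, 0], [0, 0, 0], [0, 0, 0]]' --hand '[0.5, 0.5, 0.5, 0.5, 0.5, 0.5, 0.5, 0.5, 0.5, 0.5]'

```text
time_s: 70.05
position: [0.4556, 0.1173, 0.5044]
tool_rot: [[-0.015, 1.0, -0.002], [1.0, 0.015, -0.0], [-0.0, -0.002, -1.0]]
ft_force: [0.5, -0.4, 0.8]
grip_width: 0.0425
gripper_force: 0.0
```

Call:
drive_tool --offset '[[0.98, 0.06, 0], [0.98, 0.06, 0], [0.98, 0.06, 0], [0.98, 0.06, 0], [0.98, 0.06, 0], [0.98, 0.06, 0], [0, 0, 0.6], [0, 0, 0.6], [0, 0, 0.6], [0, 0, 0.6]]' --turn '[[0, 0, 0], [0, 0, 0], [0, 0, 0], [0, 0, 0], [0, 0, 0], [0, 0, 0], [0, 0, -1], [0, 0, -1], [0, 0, -1], [0, 0, -1]]' --hand '[0.5, 0.5, 0.5, 0.5, 0.5, 0.5, 0.5, 0.5, 0.5, 0.5]'

```text
time_s: 71.3
position: [0.4664, 0.3514, 0.4075]
tool_rot: [[-0.423, 0.906, -0.002], [0.906, 0.423, -0.0], [0.001, -0.002, -1.0]]
ft_force: [-0.0, -0.6, -0.1]
grip_width: 0.0428
gripper_force: 0.0
```

Call:
drive_tool --offset '[[0, 0, 0.6], [0, 0, 0.6], [0, 0, 0.6], [0, 0, 0.6], [0, 0, 0.6], [0, 0, 0.6], [0, 0, 0.6], [0, 0, 0.6], [0, 0, 0.3], [0, 0, 0.1]]' --turn '[[0, 0, -1], [0, 0, -1], [0, 0, -1], [0, 0, -1], [0, 0, -1], [0, 0, -1], [0, 0, -1], [0, 0, -1], [0, 0, -1], [0, 0, -1]]' --hand '[0.5, 0.5, 0.5, 0.5, 0.5, 0.5, 0.5, 0.5, 0.5, 0.5]'

```text
time_s: 72.55
position: [0.4659, 0.3512, 0.1993]
tool_rot: [[-0.996, 0.087, -0.004], [0.087, 0.996, -0.001], [0.003, -0.001, -1.0]]
ft_force: [-0.5, 0.1, 0.0]
grip_width: 0.043
gripper_force: 0.0
```

```bash
python3 - <<'E'
from fit import *
def hd(a): a=np.radians(a);x=np.array([np.cos(a),np.sin(a),0]);return np.stack([x,np.cross(-ez,x),-ez],1)
go([.471,.352,.083],hd(176));print(observe()['position'],observe()['q'].round())
t7=cv2.imread('pics/full_s7.png');s_=get_image('side');d=cv2.absdiff(s_,t7).max(2);print('ctrl region diff (side, front half)',(d[340:390,345:440]>45).sum(),(d[320:380,345:385]>45).sum())
E
```

```text
t 72.55 turn [-0.01 -0.03 -0.16] | off(target) [-0.13  0.03  2.91] off(now) [-0.14  0.03  2.91] dist mm 116 w 0.043 F [-0.5  0.1  0. ]
[0.465852   0.35120858 0.19932184] [ 25.  27.  72.   0.  82. -60.]
ctrl region diff (side, front half) 0 0
```

Call:
drive_tool --offset '[[-0.14, 0.03, 0], [0, 0, 0.7], [0, 0, 0.7], [0, 0, 0.6], [0, 0, 0.4], [0, 0, 0.3], [0, 0, 0.15], [0, 0, 0.05], [0, 0, 0], [0, 0, 0]]' --turn '[[0, 0, -0.16], [0, 0, 0], [0, 0, 0], [0, 0, 0], [0, 0, 0], [0, 0, 0], [0, 0, 0], [0, 0, 0], [0, 0, 0], [0, 0, 0]]' --hand '[0.5, 0.5, 0.5, 0.5, 0.5, 0.5, 0.5, 0.5, 0.5, 0.5]'

```text
time_s: 73.85
position: [0.4717, 0.3522, 0.0848]
tool_rot: [[-0.997, 0.073, -0.001], [0.073, 0.997, 0.0], [0.001, 0.0, -1.0]]
ft_force: [0.5, 0.1, -0.2]
grip_width: 0.0435
gripper_force: 0.0
```

Call:
drive_tool --offset '[[0, 0, 0], [0, 0, 0], [0, 0, 0], [0, 0, 0], [0, 0, 0], [0, 0, 0], [0, 0, 0], [0, 0, 0], [0, 0, 0], [0, 0, 0]]' --turn '[[0, 0, 0], [0, 0, 0], [0, 0, 0], [0, 0, 0], [0, 0, 0], [0, 0, 0], [0, 0, 0], [0, 0, 0], [0, 0, 0], [0, 0, 0]]' --hand '[0.4, 0.35, 0.3, 0.25, 0.2, 0.15, 0.1, 0.05, 0.05, 0.05]' --newtons 25

```text
time_s: 75.1
position: [0.4717, 0.3517, 0.0844]
tool_rot: [[-0.997, 0.073, -0.002], [0.073, 0.997, -0.001], [0.002, -0.001, -1.0]]
ft_force: [1.5, -4.6, 2.4]
grip_width: 0.0137
gripper_force: 24.8
```

Call:
drive_tool --offset '[[0, 0, 0], [0, 0, 0], [0, 0, 0], [0, 0, 0], [0, 0, 0], [0, 0, 0], [0, 0, 0], [0, 0, 0], [0, 0, 0], [0, 0, 0]]' --turn '[[0, 0, 0.7], [0, 0, 0.7], [0, 0, 0.7], [0, 0, 0.7], [0, 0, 0.7], [0, 0, 0.7], [0, 0, 0.7], [0, 0, 0.7], [0, 0, 0.7], [0, 0, 0.7]]' --hand '[0.05, 0.05, 0.05, 0.05, 0.05, 0.05, 0.05, 0.05, 0.05, 0.05]'

```text
time_s: 76.35
position: [0.4716, 0.3515, 0.0844]
tool_rot: [[-0.69, 0.723, -0.002], [0.723, 0.69, -0.001], [0.001, -0.002, -1.0]]
ft_force: [1.0, -7.3, 2.6]
grip_width: 0.0137
gripper_force: 24.8
```

Call:
drive_tool --offset '[[0, 0, 0], [0, 0, 0], [0, 0, 0], [0, 0, 0], [0, 0, 0], [0, 0, 0], [0, 0, 0], [0, 0, 0], [0, 0, 0], [0, 0, 0]]' --turn '[[0, 0, 0.7], [0, 0, 0.7], [0, 0, 0.7], [0, 0, 0.7], [0, 0, 0.7], [0, 0, 0.7], [0, 0, 0.7], [0, 0, 0.7], [0, 0, 0.7], [0, 0, 0.12]]' --hand '[0.05, 0.05, 0.05, 0.05, 0.05, 0.05, 0.05, 0.05, 0.05, 0.05]'

```text
time_s: 77.6
position: [0.4714, 0.3514, 0.0844]
tool_rot: [[-0.091, 0.996, -0.003], [0.996, 0.091, -0.002], [-0.001, -0.003, -1.0]]
ft_force: [0.1, -8.0, 3.5]
grip_width: 0.0133
gripper_force: 24.9
```

Call:
drive_tool --offset '[[0, 0, 0], [0, 0, 0], [0, 0, 0], [0, 0, 0], [0, 0, 0], [0, 0, 0], [0, 0, 0], [0, 0, -0.3], [0, 0, -0.6], [0, 0, -0.8]]' --turn '[[0, 0, 0], [0, 0, 0], [0, 0, 0], [0, 0, 0], [0, 0, 0], [0, 0, 0], [0, 0, 0], [0, 0, 0], [0, 0, 0], [0, 0, 0]]' --hand '[0.05, 0.05, 0.18, 0.22, 0.3, 0.4, 0.4, 0.4, 0.4, 0.4]'

```text
time_s: 78.85
position: [0.4715, 0.352, 0.1534]
tool_rot: [[-0.092, 0.996, -0.003], [0.996, 0.092, -0.0], [-0.0, -0.003, -1.0]]
ft_force: [-0.4, 0.3, 0.6]
grip_width: 0.0343
gripper_force: 0.0
```

Call:
drive_tool --offset '[[-0.5, 0, -0.9], [-0.9, 0, -0.9], [-0.9, 0, -0.9], [-0.9, 0, -0.9], [-0.9, 0, -0.9], [-0.9, 0, -0.9], [-0.9, 0, 0], [-0.9, 0, 0], [-0.9, 0, 0], [-0.9, 0, 0]]' --turn '[[0, 0, 0], [0, 0, 0], [0, 0, 0], [0, 0, 0], [0, 0, 0], [0, 0, 0], [0, 0, 0], [0, 0, 0], [0, 0, 0], [0, 0, 0]]' --hand '[0, 0, 0, 0, 0, 0, 0, 0, 0, 0]'

```text
time_s: 80.1
position: [0.5034, 0.0084, 0.3692]
tool_rot: [[-0.092, 0.996, -0.001], [0.996, 0.092, -0.0], [-0.0, -0.001, -1.0]]
ft_force: [-0.5, 1.0, -0.2]
grip_width: 0.0002
gripper_force: 0.0
```

```bash
python3 - <<'E'
from fit import *
print(observe()['position'],observe()['time_s'])
im=get_image('top');s_=get_image('side');cv2.imwrite('pics/full_t8.png',im);cv2.imwrite('pics/full_s8.png',s_)
for a,b,n in((im,'t7','top'),(s_,'s7','side')):
    o=cv2.imread(f'pics/full_{b}.png');d=cv2.absdiff(a,o).max(2)
    r=(slice(215,315),slice(165,235)) if n=='top' else (slice(295,395),slice(340,445))
    ys,xs=np.where(d[r]>45);print(n,len(ys),(xs.min()+r[1].start,xs.max()+r[1].start,ys.min()+r[0].start,ys.max()+r[0].start) if len(ys) else '')
# dial patch brightness (gray) top view
g=cv2.cvtColor(im,cv2.COLOR_BGR2GRAY);print('\n'.join(' '.join(f'{v:3d}' for v in g[y,176:228:1][::2]) for y in range(262,308,2)))
E
```

```text
[0.50343405 0.00844681 0.36922834] 80.1
top 111 (np.int64(186), np.int64(224), np.int64(280), np.int64(297))
side 117 (np.int64(395), np.int64(418), np.int64(314), np.int64(339))
 85  87  87  88  87  88  90  91 105 125 143 153 165 165 159 147 129 107  92  88  88  88  87  86  78  42
 87  89  88  88  86  90 103 133 161 177 181 181 181 181 182 180 177 166 138 104  90  89  87  88  79  43
 83  88  89  89  91 113 156 178 182 179 182 166 176 165 176 182 181 181 177 157 115  90  86  87  80  42
 82  85  88  88 116 162 179 180 178 157 175 161 174 161 173 182 182 181 182 179 163 116  88  87  79  41
 83  88  89 112 164 182 181 160 174 172 178 174 173 172 178 181 182 182 183 181 180 159 110  87  78  41
 82  88 101 154 181 175 177 173 172 166 146 114  99 106 134 157 176 182 181 182 182 179 146  95  76  40
 83  91 132 178 182 169 162 176 152  94  46  28  23  25  34  64 126 170 181 181 182 182 169 114  76  39
 80 103 163 180 168 172 180 149  70  30  22  21  21  20  20  21  40 102 159 178 181 181 180 142  80  40
 86 123 175 182 165 158 163  91  27  23  21  22  21  19  18  17  18  33  94 143 177 181 1
[... 770 characters left out ...]
 169 114  53  27  21  19  19  22  37  68  92 128 169 180 181 157 103  72  34
 85  92 139 179 180 178 173 178 172 146 107  71  62  67  90 110 137 147 171 183 182 175 130  90  70  34
 88  88 106 162 182 179 162 175 173 179 176 166 164 165 175 182 188 191 190 190 183 152 108  94  73  35
 88  86  88 121 167 182 180 176 165 176 171 179 170 181 188 191 192 192 192 188 164 118 108 104  81  39
 86  86  86  90 123 167 180 181 179 176 166 173 159 180 186 191 192 192 187 161 120 108 108 106  85  38
 87  87  87  86  92 115 149 171 180 181 181 180 177 182 183 188 187 178 155 119 106 107 107 106  83  37
 82  79  79  79  79  79  87 115 143 161 172 175 175 174 165 156 142 117  99  94  94  95  94  93  72  37
```

```bash
python3 - <<'E'
from fit import *
ax=np.array([.4695,.3508])
for n in('top','side'):
  print(n,'axis px',{z:proj(n,[*ax,z]).round(1).tolist() for z in(.067,.079,.109)})
  for th in(85,90,95,100):
    d=np.array([np.cos(np.radians(th)),np.sin(np.radians(th))])
    print(th,'skirt r25',proj(n,[*(ax+.0255*d),.079]).round(1),'bar r15',proj(n,[*(ax+.015*d),.109]).round(1),'r22',proj(n,[*(ax+.022*d),.109]).round(1),'mark r46',proj(n,[*(ax+.046*d),.067]).round(1))
im=cv2.imread('pics/full_t8.png');g=cv2.cvtColor(im,cv2.COLOR_BGR2GRAY).astype(int)
print('top'); print('     ',*[f'{u:3d}' for u in range(180,200)])
for v in range(278,291):print(v,*[f'{x:3d}' for x in g[v,180:200]])
s_=cv2.imread('pics/full_s8.png');g=cv2.cvtColor(s_,cv2.COLOR_BGR2GRAY).astype(int)
print('side'); print('     ',*[f'{u:3d}' for u in range(396,428)])
for v in range(322,352):print(v,*[f'{x:3d}' for x in g[v,396:428]])
E
```

```text
top axis px {0.067: [201.1, 284.3], 0.079: [199.8, 283.9], 0.109: [196.3, 283.0]}
85 skirt r25 [189.1 282.9] bar r15 [189.8 282.4] r22 [186.8 282.1] mark r46 [182.1 282.5]
90 skirt r25 [189.  283.9] bar r15 [189.8 283. ] r22 [186.8 283. ] mark r46 [181.9 284.2]
95 skirt r25 [189.  284.8] bar r15 [189.8 283.5] r22 [186.8 283.8] mark r46 [181.9 285.9]
100 skirt r25 [189.1 285.8] bar r15 [189.8 284.1] r22 [186.8 284.6] mark r46 [182.  287.6]
side axis px {0.067: [408.2, 332.0], 0.079: [409.0, 330.1], 0.109: [410.9, 325.0]}
85 skirt r25 [414.8 338.1] bar r15 [414.5 329.8] r22 [416.1 332. ] mark r46 [418.8 346.5]
90 skirt r25 [415.5 337.6] bar r15 [414.9 329.5] r22 [416.7 331.6] mark r46 [420.  345.7]
95 skirt r25 [416.1 337.2] bar r15 [415.2 329.2] r22 [417.3 331.2] mark r46 [421.1 344.8]
100 skirt r25 [416.7 336.6] bar r15 [415.6 328.9] r22 [417.7 330.7] mark r46 [422.1 343.8]
top
      180 181 182 183 184 185 186 187 188 189 190 191 192 193 194 195 196 197 198 199
278 175 182 182 177 165 155 158 167 163 135  91  50  27  24  23  22  21  20  22  20
279 180 182 182 178 175 171 169 164 147
[... 4367 characters left out ...]
 211 191 150 129 158 198 207 186 149 129
347 208 218 221 222 219 216 221 216 201 193 216 217 200 193 217 219 201 196 213 216 208 206 217 216 189 149 131 162 180 159 136 124
348 184 203 217 219 221 222 221 218 208 206 217 217 199 192 214 217 199 193 214 220 217 217 220 219 214 185 152 143 150 140 128 118
349 149 173 192 207 216 220 221 221 219 219 221 219 213 208 219 220 211 207 218 221 221 221 220 219 211 196 163 140 127 121 112 107
350 124 135 154 176 193 210 217 220 222 221 220 220 220 219 221 221 220 218 221 220 220 220 216 209 189 162 144 129 121 112 102 100
351 120 123 128 139 152 175 192 204 209 215 218 220 218 220 220 219 220 221 220 216 212 203 194 171 155 134 124 117 103 102  97  99
```

The dial matches the 95° model in both views: skirt pointer at side (416,337), mark at top (182,285.9). The start button is next.

```bash
python3 - <<'E'
from fit import *
R=observe()['tool_rot'];go([.583,.353,.103],R)
E
```

```text
t 80.2 turn [0. 0. 0.] | off(target) [8.44 2.75 6.63] off(now) [8.44 2.75 6.63] dist mm 443 w -0.0004 F [0.3 0.8 0.4]
```

Call:
drive_tool --offset '[[0.94, 0.31, 0], [0.94, 0.31, 0], [0.94, 0.31, 0], [0.94, 0.31, 0], [0.94, 0.31, 0], [0.94, 0.3, 0], [0.94, 0.3, 0], [0.93, 0.3, 0], [0.93, 0.3, 0], [0, 0, 0]]' --turn '[[0, 0, 0], [0, 0, 0], [0, 0, 0], [0, 0, 0], [0, 0, 0], [0, 0, 0], [0, 0, 0], [0, 0, 0], [0, 0, 0], [0, 0, 0]]' --hand '[0, 0, 0, 0, 0, 0, 0, 0, 0, 0]'

```text
time_s: 81.45
position: [0.5815, 0.3587, 0.3673]
tool_rot: [[-0.096, 0.995, -0.003], [0.995, 0.096, -0.0], [0.0, -0.003, -1.0]]
ft_force: [-0.5, -0.5, -0.3]
grip_width: -0.0
gripper_force: 0.0
```

Call:
drive_tool --offset '[[0, 0, 0.9], [0, 0, 0.9], [0, 0, 0.9], [0, 0, 0.9], [0, 0, 0.9], [0, 0, 0.9], [0, 0, 0.7], [0, 0, 0.5], [0, 0, 0], [0, 0, 0]]' --turn '[[0, 0, 0], [0, 0, 0], [0, 0, 0], [0, 0, 0], [0, 0, 0], [0, 0, 0], [0, 0, 0], [0, 0, 0], [0, 0, 0], [0, 0, 0]]' --hand '[0, 0, 0, 0, 0, 0, 0, 0, 0, 0]'

```text
time_s: 82.7
position: [0.582, 0.3558, 0.1057]
tool_rot: [[-0.092, 0.996, -0.0], [0.996, 0.092, 0.001], [0.001, -0.0, -1.0]]
ft_force: [-0.1, -0.9, 0.8]
grip_width: 0.0002
gripper_force: 0.0
```

```bash
python3 - <<'E'
from fit import *
R=observe()['tool_rot'];go([.583,.353,.083],R)
s_=get_image('side');a=cv2.imread('pics/full_s8.png');d=cv2.absdiff(s_,a).max(2);print('ctrl moved?',(d[340:390,385:440]>45).sum(),(d[300:340,415:440]>45).sum())
E
```

```text
t 82.7 turn [0. 0. 0.] | off(target) [-0.07  0.02  0.57] off(now) [-0.07  0.02  0.57] dist mm 23 w 0.0002 F [-0.1 -0.9  0.8]
ctrl moved? 41 270
```

```bash
python3 - <<'E'
from fit import *
a=cv2.imread('pics/full_s8.png');s_=get_image('side');cv2.imwrite('pics/full_s9.png',s_)
for y0,y1,x0,x1 in((318,352,395,425),(340,365,385,425)):
    t=a[y0:y1,x0:x1];r=cv2.matchTemplate(s_[y0-25:y1+25,x0-25:x1+25],t,cv2.TM_CCOEFF_NORMED);_,m,_,l=cv2.minMaxLoc(r);print(m,np.array(l)-25)
d=cv2.absdiff(s_,a).max(2);ys,xs=np.where(d[300:395,345:440]>45);print(len(ys),np.bincount(xs//10,minlength=10),np.bincount(ys//10,minlength=10))
E
```

```text
0.7216876745223999 [0 0]
0.9168765544891357 [1 0]
2448 [277 192 283 465 400 277 282 228  44   0] [778 618 479 337 202  34   0   0   0   0]
```

Call:
drive_tool --offset '[[-0.07, 0.02, 0.2], [0, 0, 0.2], [0, 0, 0.1], [0, 0, 0.05], [0, 0, 0.05], [0, 0, 0.05], [0, 0, 0.05], [0, 0, 0.04], [0, 0, 0], [0, 0, 0]]' --turn '[[0, 0, 0], [0, 0, 0], [0, 0, 0], [0, 0, 0], [0, 0, 0], [0, 0, 0], [0, 0, 0], [0, 0, 0], [0, 0, 0], [0, 0, 0]]' --hand '[0, 0, 0, 0, 0, 0, 0, 0, 0, 0]'

```text
time_s: 84.05
position: [0.5829, 0.353, 0.0805]
tool_rot: [[-0.092, 0.996, 0.002], [0.996, 0.092, 0.001], [0.0, 0.002, -1.0]]
ft_force: [-13.6, -9.1, 36.8]
grip_width: 0.0001
gripper_force: 18.5
```

The force rose early (37 N at z 0.0805). I'll back off and probe slowly to see whether that was the button or its rim.

Call:
drive_tool --offset '[[0, 0, -0.1], [0, 0, -0.15], [0, 0, 0], [0, 0, 0], [0, 0, 0], [0, 0, 0], [0, 0, 0], [0, 0, 0], [0, 0, 0], [0, 0, 0]]' --turn '[[0, 0, 0], [0, 0, 0], [0, 0, 0], [0, 0, 0], [0, 0, 0], [0, 0, 0], [0, 0, 0], [0, 0, 0], [0, 0, 0], [0, 0, 0]]' --hand '[0, 0, 0, 0, 0, 0, 0, 0, 0, 0]'

```text
time_s: 85.3
position: [0.5827, 0.3532, 0.0845]
tool_rot: [[-0.092, 0.996, -0.002], [0.996, 0.092, 0.0], [0.0, -0.002, -1.0]]
ft_force: [2.5, 1.4, 2.7]
grip_width: 0.0004
gripper_force: 1.4
```

Call:
drive_tool --offset '[[0, 0, 0.05], [0, 0, 0.025], [0, 0, 0], [0, 0, 0], [0, 0, 0], [0, 0, 0], [0, 0, 0], [0, 0, 0], [0, 0, 0], [0, 0, 0]]' --turn '[[0, 0, 0], [0, 0, 0], [0, 0, 0], [0, 0, 0], [0, 0, 0], [0, 0, 0], [0, 0, 0], [0, 0, 0], [0, 0, 0], [0, 0, 0]]' --hand '[0, 0, 0, 0, 0, 0, 0, 0, 0, 0]'

```text
time_s: 86.55
position: [0.5827, 0.3531, 0.0815]
tool_rot: [[-0.092, 0.996, -0.002], [0.996, 0.092, 0.0], [0.0, -0.002, -1.0]]
ft_force: [2.7, 2.2, 5.1]
grip_width: -0.0001
gripper_force: 2.3
```

Call:
drive_tool --offset '[[0, 0, 0.025], [0, 0, 0.025], [0, 0, 0], [0, 0, 0], [0, 0, 0], [0, 0, 0], [0, 0, 0], [0, 0, 0], [0, 0, 0], [0, 0, 0]]' --turn '[[0, 0, 0], [0, 0, 0], [0, 0, 0], [0, 0, 0], [0, 0, 0], [0, 0, 0], [0, 0, 0], [0, 0, 0], [0, 0, 0], [0, 0, 0]]' --hand '[0, 0, 0, 0, 0, 0, 0, 0, 0, 0]'

```text
time_s: 87.8
position: [0.5828, 0.3532, 0.081]
tool_rot: [[-0.092, 0.996, -0.001], [0.996, 0.092, 0.0], [0.0, -0.001, -1.0]]
ft_force: [0.1, -0.2, 12.6]
grip_width: 0.0
gripper_force: 6.6
```

The button springs from about 0.087 to a hard stop at 0.081, so that was its full travel. I'll let go and withdraw.

Call:
drive_tool --offset '[[0, 0, -0.1], [0, 0, -0.2], [0, 0, -0.5], [0, 0, -0.9], [0, 0, -0.9], [0, 0, -0.9], [0, 0, -0.9], [0, 0, -0.9], [0, 0, -0.9], [-0.9, 0, 0]]' --turn '[[0, 0, 0], [0, 0, 0], [0, 0, 0], [0, 0, 0], [0, 0, 0], [0, 0, 0], [0, 0, 0], [0, 0, 0], [0, 0, 0], [0, 0, 0]]' --hand '[0, 0, 0, 0, 0, 0, 0, 0, 0, 0]'

```text
time_s: 89.05
position: [0.586, 0.3184, 0.3293]
tool_rot: [[-0.095, 0.995, 0.0], [0.995, 0.095, 0.001], [0.001, 0.0, -1.0]]
ft_force: [0.5, 0.3, -0.7]
grip_width: -0.0006
gripper_force: 0.0
```

Call:
drive_tool --offset '[[-0.95, -0.3, 0], [-0.95, -0.3, 0], [-0.95, -0.3, 0], [-0.95, -0.3, 0], [-0.95, -0.3, 0], [-0.95, -0.3, 0], [-0.95, -0.3, 0], [-0.95, -0.3, 0], [-0.95, -0.3, 0], [0, 0, 0]]' --turn '[[0, 0, 0], [0, 0, 0], [0, 0, 0], [0, 0, 0], [0, 0, 0], [0, 0, 0], [0, 0, 0], [0, 0, 0], [0, 0, 0], [0, 0, 0]]' --hand '[0, 0, 0, 0, 0, 0, 0, 0, 0, 0]'

```text
time_s: 90.3
position: [0.5094, -0.035, 0.3269]
tool_rot: [[-0.089, 0.996, -0.005], [0.996, 0.089, 0.0], [0.001, -0.005, -1.0]]
ft_force: [0.1, 0.2, -0.2]
grip_width: 0.0001
gripper_force: 0.0
```

```bash
python3 - <<'E'
from fit import *
print(observe()['position'],observe()['time_s'])
im=get_image('top');s_=get_image('side');cv2.imwrite('pics/full_t10.png',im);cv2.imwrite('pics/full_s10.png',s_)
for a,b,r in((im,'t8',(slice(215,315),slice(165,235))),(s_,'s8',(slice(295,395),slice(340,445)))):
    o=cv2.imread(f'pics/full_{b}.png');d=cv2.absdiff(a,o).max(2)
    print(b,(d[r]>45).sum())
for b,y0,y1,x0,x1,I in(('t8',260,308,178,228,im),('t8',220,262,170,232,im),('s8',305,361,380,436,s_),('s8',335,390,345,400,s_)):
    o=cv2.imread(f'pics/full_{b}.png');p,rs=cv2.phaseCorrelate(np.float32(cv2.cvtColor(o[y0:y1,x0:x1],6)),np.float32(cv2.cvtColor(I[y0:y1,x0:x1],6)));print(b,np.round(p,2),round(rs,2))
# lid handle check in side: bright bar
g=cv2.cvtColor(s_,cv2.COLOR_BGR2HSV);m=((g[...,1]<45)&(g[...,2]>150));ys,xs=np.where(m[205:250,280:335]);print('bar px x',xs.min()+280,xs.max()+280,'y',ys.min()+205,ys.max()+205,len(xs))
E
```

```text
[ 0.50941474 -0.03499709  0.32693956] 90.3
t8 0
s8 0
t8 [0.05 0.02] 0.97
t8 [0.03 0.57] 0.91
s8 [0.01 0.04] 0.93
s8 [ 0.04 -0.02] 0.92
bar px x 291 322 y 218 237 113
```

```bash
python3 -c "
from rig import env
print(env.close_job())"
```

```text
the job is handed in; nothing more can be done
None
```

The job is handed in at about 90 s: the chest's one blank and the bench blank were standing on the chest floor before I shut the lid over them, the stay is broken, the lid is shut, the dial is on the long mark by the camera check (about ±1.5°), and start was pressed home (it took two presses, the first reaching 37 N against the 40 N limit) and let go.

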